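# Take the rear case from a full hook and pack it in the tray

### The job

The orange case is missing from the cardboard tray, but it hangs at the back of the full hook: move the blue case in front of it over to the spare hook, in front of the grey one there, and leave both hanging. Then take the orange case off, stand it upright on the bench, let go and take it again by its broad faces (the packed cases leave no room for fingers at its sides), and lower it upright all the way down into the empty middle cell of the tray. Do not drop or tip over any case, and leave the green and the black one in their cells.

Things in the scene. Friction and masses are not known exactly. Their poses are not given: they have to be found in the camera images.
- rack: Steel bench rack, fixed, base plate 170 x 190 mm, 7 high. Origin: under its crossbar's middle, at bench height. All the work is on the left bench half; a 78 mm square black column (middle 345 mm ahead of and 20 mm left of the robot's base axis, floor to far above the arm, a box on its right side 0.55 to 0.75 m up) parts it from the right half: fold the arm back to swing past.
- rack_bar (a point): Middle of the rack's crossbar, 260 mm above the bench; the bar is 190 mm long (rack's own y), 24 high, on one 25 mm post behind it (top 272 mm high). The two hooks sit about 65 mm either side of this point. The base plate reaches 105 mm before and 65 mm behind it.
- hook_full: The full hook, left or right on the rack. Steel hook with a dark saddle clipped on the rack's crossbar, fixed; its round arm, 7 mm thick, runs level along the hook's own -x (roughly towards the robot), axis 260 mm above the bench. Origin: under the crossbar's middle line, at bench height; z up.
- hook_full_tip (a point): End of the arm, 102 mm before the hook's origin; the arm is level up to 92 mm, then turns up 6 mm to this point. An eye passes over the tip when its case is lifted 6 to 14 mm from where it hangs. Two cases hang on this arm, orange 28 and blue 66 mm before the hook's origin (8 mm apart, no room for fingers between), own x along the arm, underside 141 mm above the bench.
- hook_spare: The spare hook: only the grey case hangs at its back, 28 mm before the origin; there is room for one more in front of it, 64 to 85 mm before the origin. Steel hook with a dark saddle clipped on the rack's crossbar, fixed; its round arm, 7 mm thick, runs level along the hook's own -x (roughly towards the robot), axis 260 mm above the bench. Origin: under the crossbar's middle line, at bench height; z up.
- hook_spare_tip (a point): End of the arm, 102 mm before the hook's origin; the arm is level up to 92 mm, then turns up 6 mm to this point. An eye passes over the tip when its case is lifted 6 to 14 mm from where it hangs.
- case_orange: Orange hard plastic tool case 30 mm thick (own x), 60 wide (own y), 100 high, 180 g give or take 40 %, with a centred light grey eye on top: 34 mm wide, 10 thick, top 128 mm above the underside; the eye's hole (22 mm wide, 22 high, open along own x) spans 100 to 122 mm above the underside. Origin: centre of underside, z up.
- case_blue: Dark blue hard plastic tool case 30 mm thick (own x), 60 wide (own y), 100 high, 180 g give or take 40 %, with a centred light grey eye on top: 34 mm wide, 10 thick, top 128 mm above the underside; the eye's hole (22 mm wide, 22 high, open along own x) spans 100 to 122 mm above the underside. Origin: centre of underside, z up.
- case_grey: Mid grey hard plastic tool case 30 mm thick (own x), 60 wide (own y), 100 high, 180 g give or take 40 %, with a centred light grey eye on top: 34 mm wide, 10 thick, top 128 mm above the underside; the eye's hole (22 mm wide, 22 high, open along own x) spans 100 to 122 mm above the underside. Origin: centre of underside, z up.
- case_blue_eye (a point): Top edge of the hole in the blue case's eye, which rests on the arm (263.5 mm above the bench when hung); 122 mm above the case's underside.
- case_grey_eye (a point): Top edge of the hole in the grey case's eye, which rests on the arm (263.5 mm above the bench when hung); 122 mm above the case's underside.
- tray: Open cardboard tray fixed to the bench, 44 mm (own x) by 214 mm (own y), 55 mm high, walls, partitions and floor 4 mm. It has one row of three cells along its y, each 36 mm (x) by 66 mm (y) inside, 70 mm from middle to middle; the middle one is empty. Beyond its +y end the bench is free for about 200 mm. Origin: centre of its underside; z up.
- tray_middle (a point): Centre of the inner floor of the empty middle cell, 4 mm above the bench; axes as the tray's.
- case_green: Dark green case of the same kind and size as the orange one; origin: centre of its underside, z up. Packed in the cell on the tray's +y side, loose.
- case_black: Black case of the same kind and size as the orange one; origin: centre of its underside, z up. Packed in the cell on the tray's -y side, loose.
Mind the look-alikes: they are no part of the job. Leave any purple or yellow look-alike of the case_black alone.

How it is judged:
On the way, in this order (a step that is already met when the one before it is completed fails the run):
1. the blue case hangs on the spare hook, let go (x of case_blue_eye in the frame of hook_spare between -0.1 and -0.01 m and y of case_blue_eye in the frame of hook_spare between -0.012 and 0.012 m and z of case_blue_eye in the frame of hook_spare between 0.257 and 0.273 m and angle between case_blue's own z axis and vertical below 0.25 rad and contact force between case_blue and the fingers below 0.1 N), for 0.2 s.
2. the orange case stands upright on the bench, let go (height (world z) of case_orange below 0.003 m and angle between case_orange's own z axis and vertical below 0.05 rad and contact force between case_orange and the fingers below 0.05 N), for 0.1 s.
At the end, for the whole second after the job is handed in: Orange case upright (0.08 rad) in the tray's middle cell, within 8 mm of its middle and 4 mm of its floor; blue and grey case hanging by their eyes on the spare hook, within 0.25 rad of upright; green and black case still in their cells; all let go and at rest (all of step 1 and horizontal distance between case_orange and tray_middle below 0.008 m and z of case_orange in the frame of tray_middle below 0.004 m and angle between case_orange's own z axis and vertical below 0.08 rad and contact force between each of case_orange, case_grey and the fingers below 0.1 N and linear speed of each of case_orange, case_blue, case_grey below 0.03 m/s and x of case_grey_eye in the frame of hook_spare between -0.1 and -0.01 m and y of case_grey_eye in the frame of hook_spare between -0.012 and 0.012 m and z of case_grey_eye in the frame of hook_spare between 0.257 and 0.273 m and angle between case_grey's own z axis and vertical below 0.25 rad and horizontal distance between each of case_green, case_black and tray below 0.08 m and height (world z) of each of case_green, case_black below 0.01 m and angle between each of case_green, case_black's own z axis and vertical below 0.12 rad); the robot touches nothing.
It fails at once if a case is let go and drops (faster than 0.6 m/s, a fall of about 2 cm) ((contact force between case_orange and the fingers below 0.05 N and linear speed of case_orange above 0.6 m/s) or (contact force between case_blue and the fingers below 0.05 N and linear speed of case_blue above 0.6 m/s) or (contact force between case_grey and the fingers below 0.05 N and linear speed of case_grey above 0.6 m/s)).
It fails at once if a case is tipped over (angle between any of case_orange, case_blue, case_grey, case_green, case_black's own z axis and vertical above 0.8 rad).
It fails at once if the green or the black case is lifted out of its cell (height (world z) of any of case_green, case_black above 0.05 m).
It also fails if it takes over 67 s, if anything falls off the work surface, if the arm or the gripper's body presses on something with over 40 N, if the wrist force passes 120 N, or if a joint passes its speed limit or range.

### The arm

A 7-joint arm with a two-finger parallel gripper is mounted at the origin on a cart in front of the work surface, level with it; the furniture and walls round the work are solid. World frame = base frame: x ahead of the robot, y to its left, z up, the work surface at z = 0. Lengths are in m, angles in rad, forces in N, time in s.
With the tool pointing down it reaches from about 0.425 to 0.875 m from the base axis. Payload 8.4 kg.
Tool frame: the origin (TCP) lies on the mounting face of the last link; the fingertips stand 173 mm ahead of it and the grasp point (between the pads) lies 155 mm ahead of it; z points along the fingers, y is the direction in which the jaws open and shut (so a half turn about z gives the same grasp; the last joint's range is limited). The gripper opens to 85 mm and grips with 20 to 120 N. Pads are 22 mm wide; open, the fingers measure 114 mm over their backs; the gripper's body (76 mm by 85 mm) begins 54 mm behind the grasp point. The pads swing forward as they close: fully open they stand 13 mm farther back than shut.
Start: joints at [-1.228, 0.333, 0.04, 1.465, -0.013, 1.343, -0.059], TCP at [0.278, 0.588, 0.405] pointing down, gripper open.
Joint ranges: [-2.58, 2.58], [-0.38, 2.09], [-1.3, 1.39], [0.25, 2.4], [-1.5, 4.64], [0.08, 2.09], [-2.65, 2.65]. Speed limits (rad/s): [2.22, 2.22, 2.79, 2.79, 3.14, 3.14, 3.14].

### API

Orientations are given as a unit quaternion [w, x, y, z].
In Python, from cell import arm, get_image gives the robot as it stands.
- The arm moves only by the tool send_rows, never from a script. Its argument "motion" is a list of rows, each an object of numbers: "fingers": the finger opening in mm, from 0 to 85.4; "dx", "dy", "dz": the shift along the tool's x, y, z in mm; "yaw": the turn about the tool's z in rad. In form: [{"fingers": .., "dx": .., "dy": .., "dz": .., "yaw": ..}, ...]. A call has 1 to 5 rows; each row shifts and turns the pose as measured when the row begins, along the tool's axes as they then stand; what a row does not reach is not made up. A row lasts 1/10 s, in which the tool goes at most 50 mm and 8.59 degrees, less where a joint would pass 70% of its speed; a pose out of reach is approached as far as the arm can. A call with a gripper value outside its range is refused whole. The fingers move at their own pace and stop on an object; "squeeze" is the grip in N (left out, the last holds). Time passes only in rows, so rows that do not move let the fingers close. It gives the time, the measured TCP pose, the force and the opening at its end, in the units of the state.
- arm.observe(): the state, without advancing time (a new reading comes with each control period).
- get_image(name): name is "scene" or "top" or "wrist"; returns a dict with "color" (400x640x3 uint8, blue, green, red), "mtx" (3x3 intrinsics, pixels), "dist" ([k1, k2, p1, p2, k3] as OpenCV has them; the pictures are not rectified), "R" (3x3) and "t" (3): a world point X has camera coordinates R X + t; the wrist camera has in their place "mount" (4x4, takes a point from camera to tool coordinates, whose origin is the TCP and whose axes are the flange's). Camera axes: x right, y down, z forward; pixel columns grow to the right and rows downward; lengths in m; the calibration is good to about 2 mm. A picture is of the moment at which its call begins: read the wrist's pose just before it. There is no depth.
- arm.close_job(): hands the job in, once; it reports no verdict.
The state is a dict: "time_s": time; "joints": joint angles; "qvel": joint speeds; "joint_torque": joint torques, N m; "ee_pos": TCP position; "ee_rot": TCP orientation; "wrist_force": force on the tool from outside, world axes, zero at the start; "ft_torque": the same for the moment, N m; "grip_width": finger opening in m.
Only numpy, scipy, OpenCV 4.12 (cv2) and the standard library are available. Lean on these libraries where they do the work, as an engineer would, in place of code of your own. Each camera call takes 0.05 s, during which the arm holds its last target.

## Working session

There is one attempt and no reset: what is moved stays moved. The work goes in short steps, Python scripts to look and compute and a tool call to move; the robot and the scene stay as the last step left them, time stands still between calls to the robot, and variables do not carry over. Pictures are saved under pics/ and viewed, and the job is handed in when it is done.

Besides the shell and the picture viewer there is one more tool, called after "Emit:" as a command line: name --argument value ..., lists and objects as JSON in quotes. send_rows: Moves the arm, as the interface text tells. Its arguments: {"type":"object","properties":{"motion":{"type":"array"},"squeeze":{"type":"number"}},"required":["motion"]}

```bash
ls; mkdir -p pics; python3 - <<'E'
from cell import arm, get_image
import cv2,json
s=arm.observe()
for k,v in s.items(): print(k,v)
for n in("scene","top","wrist"):
    d=get_image(n); cv2.imwrite(f"pics/{n}0.png",d["color"])
    for k in d:
        if k!="color": print(n,k,d[k])
E
```

```text
pics
time_s 0.0
joints [-1.22822976  0.33390508  0.03989449  1.46629668 -0.01337491  1.34328131
 -0.0585228 ]
qvel [-0.00032254 -0.00227622  0.0029518  -0.00033176  0.00031949  0.00095687
  0.00045114]
joint_torque [ 3.30177463e-04 -6.58546257e+01  1.36517610e+00 -4.05569851e+01
  1.68292742e-02  1.23043475e-02 -1.16637000e-05]
ee_pos [0.27784602 0.58742453 0.40381266]
ee_rot [-1.08381831e-04  2.19117918e-01  9.75698047e-01 -8.05118229e-04]
wrist_force [ 0.16371058  0.74637631 -0.51263408]
ft_torque [ 0.03009396 -0.0130113   0.01412087]
grip_width 0.08544612546449941
scene mtx [[494.50516332   0.         316.83646508]
 [  0.         494.50516332 194.8997069 ]
 [  0.           0.           1.        ]]
scene dist [-0.11263136  0.          0.          0.          0.        ]
scene R [[-0.85682928 -0.51530585 -0.01742066]
 [-0.2054339   0.3721865  -0.90513763]
 [ 0.47290644 -0.77196962 -0.42476158]]
scene t [0.58747444 0.16068803 1.11291486]
top mtx [[379.01245417   0.         314.06732236]
 [  0.         379.01245417 196.81345862]
 [  0.           0.           1.        ]]
top dist [0.00374169 0.         0.         0.         0.        ]
top R [[ 0.00370181 -0.99992918 -0.01131078]
 [-0.99489312 -0.00254181 -0.10090206]
 [ 0.10086617  0.01162653 -0.99483207]]
top t [0.32865505 0.49583128 1.01265503]
wrist mtx [[276.28083024   0.         319.64010944]
 [  0.         276.28083024 197.46055723]
 [  0.           0.           1.        ]]
wrist dist [-0.04755637  0.          0.          0.          0.        ]
wrist mount [[ 2.98754727e-04 -9.50124678e-01 -3.11870178e-01  7.84075856e-02]
 [ 9.99999636e-01  3.45243612e-05  8.52765638e-04  3.08976415e-04]
 [-7.99466558e-04 -3.11870319e-01  9.50124342e-01  3.08295755e-02]
 [ 0.00000000e+00  0.00000000e+00  0.00000000e+00  1.00000000e+00]]
```

View pics/scene0.png

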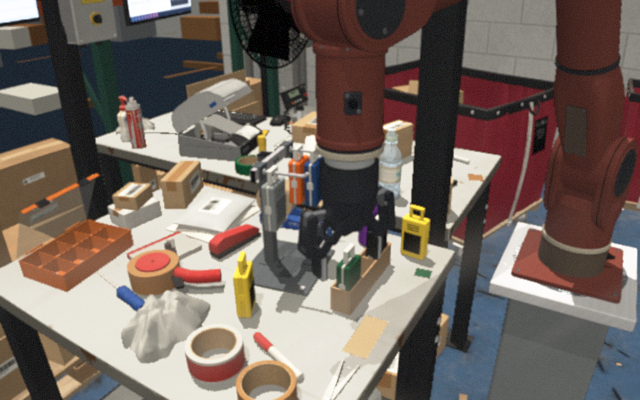

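View pics/top0.png

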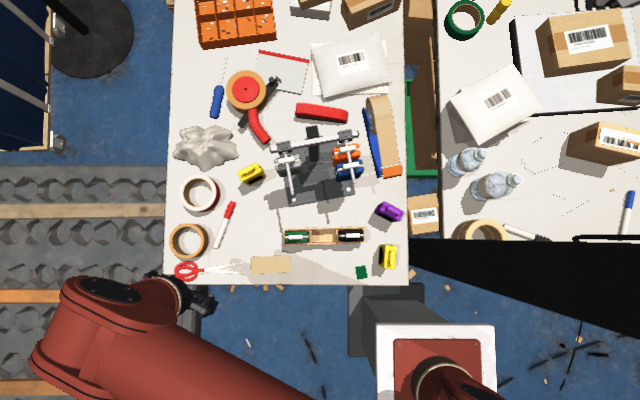

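View pics/wrist0.png

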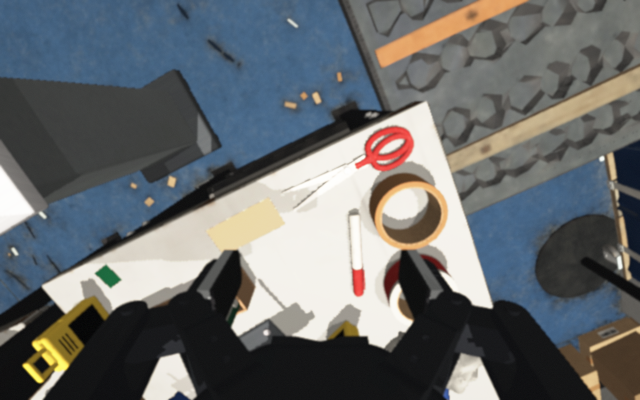

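```bash
cat > h.py <<'E'
import numpy as np,cv2
from cell import arm,get_image
def cam(n,d=None):
    d=d or get_image(n); return d
def ray(d,px,R=None,t=None):
    R=d["R"] if R is None else R; t=d["t"] if t is None else t
    u=cv2.undistortPoints(np.array([[px]],float),d["mtx"],d["dist"])[0,0]
    v=R.T@np.array([u[0],u[1],1]); C=-R.T@t
    return C,v/np.linalg.norm(v)
def onz(d,px,z,**k):
    C,v=ray(d,px,**k); return C+v*(z-C[2])/v[2]
def proj(d,X):
    return cv2.projectPoints(np.array(X,float).reshape(-1,1,3),cv2.Rodrigues(d["R"])[0],d["t"],d["mtx"],d["dist"])[0][:,0]
def crop(d,x0,y0,w,h,s,f):
    cv2.imwrite(f,cv2.resize(d["color"][y0:y0+h,x0:x0+w],None,fx=s,fy=s,interpolation=cv2.INTER_CUBIC))
def Rt():
    s=arm.observe(); q=s["ee_rot"]
    from scipy.spatial.transform import Rotation as Ro
    return Ro.from_quat([q[1],q[2],q[3],q[0]]).as_matrix(),np.array(s["ee_pos"])
E
python3 - <<'E'
from h import *
d=get_image("top");crop(d,230,110,200,150,4,"pics/t1.png")
print(-d["R"].T@d["t"])
s=get_image("scene");crop(s,210,130,240,180,3.3,"pics/s1.png");print(-s["R"].T@s["t"])
E
```

```text
[0.38993988 0.31811841 1.06116944]
[0.01007146 1.10205957 0.62840244]
```

View pics/t1.png

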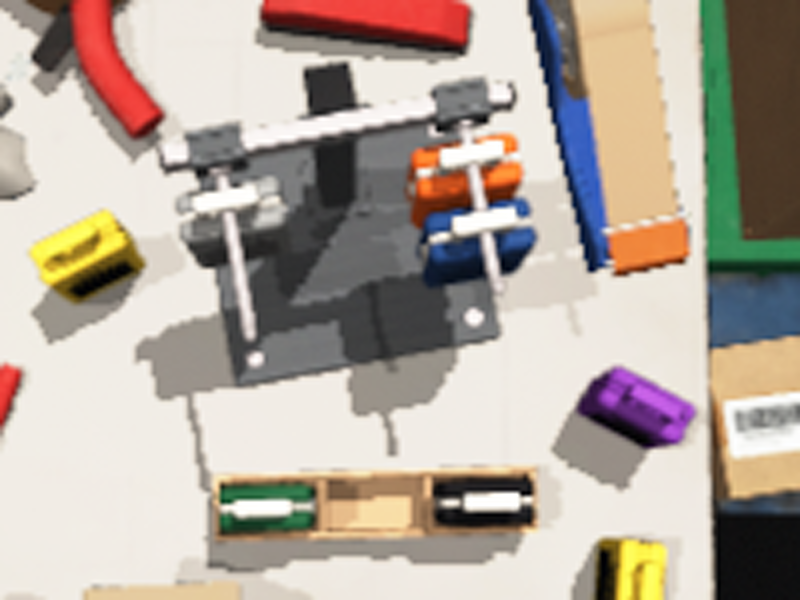

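View pics/s1.png

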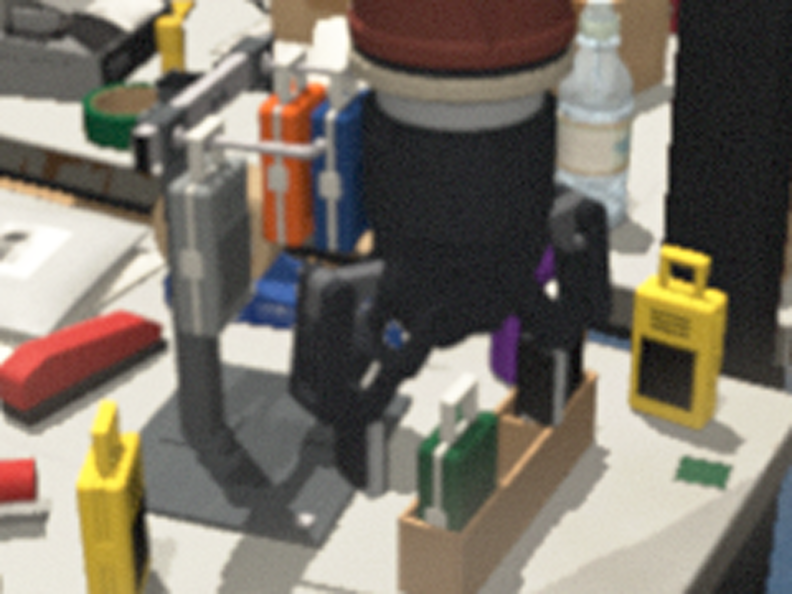

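```bash
python3 - <<'E'
from h import *
d=get_image("top")
f=lambda x,y:(x/4+230-.375,y/4+110-.375)
def P(n,x,y,z): 
    p=onz(d,f(x,y),z);print(n,np.round(p*1000,1));return p
bl=P("barL",165,152,.272);br=P("barR",510,95,.272)
print("bar len",np.linalg.norm(bl-br), "ang",np.arctan2(*(br-bl)[:2][::-1]))
for n,a,b in(("full",(462,118),(500,292)),("spare",(224,178),(251,338))):
    A=P(n+" root",*a,.2635);B=P(n+" tip",*b,.2695)
    v=A-B;print("ang",np.degrees(np.arctan2(v[1],v[0])),np.linalg.norm(v[:2]))
for n,a,b in(("oeye",(440,162),(508,146)),("beye",(456,228),(526,215)),("geye",(192,206),(260,196)),("green",(222,511),(290,507)),("black",(464,503),(518,501))):
    z=.269 if n[0]!='g' or n=='geye' else .132
    if n=='black':z=.132
    A=P(n,*a,z);B=P(n,*b,z);v=A-B;print(" mid",(A+B)/2,"ang(y)",np.degrees(np.arctan2(-v[0],v[1])),"len",np.linalg.norm(v))
c=[P("tray",*p,.055) for p in((216,474),(537,468),(535,533),(213,540))]
print("tray mid",sum(c)/4,[np.linalg.norm(c[i]-c[i-1]) for i in range(4)])
v=c[0]-c[1]+c[3]-c[2];print(np.degrees(np.arctan2(-v[0],v[1])))
P("yellowL base",90,265,0);P("plate c",238,384,.007);P("plate c",498,333,.007)
# HSV mask orange/blue rects
hsv=cv2.cvtColor(d["color"],cv2.COLOR_BGR2HSV)
for n,lo,hi in(("tray",(8,40,60),(25,255,255)),):
    m=cv2.inRange(hsv,lo,hi);m[:, :275]=0;m[:,375:]=0;m[:220]=0;m[252:]=0
    ys,xs=np.nonzero(m);print(n,len(xs),xs.min(),xs.max(),ys.min(),ys.max())
E
```

```text
barL [574.7 419.5 272. ]
barR [605.7 236.3 272. ]
bar len 0.18576856535224526 ang -1.4028896798803636
full root [595.4 261.2 263.5]
full tip [500.4 242.1 269.5]
ang 11.385094222763058 0.09690701017747948
spare root [562.6 388.7 263.5]
spare tip [475.8 373.  269.5]
ang 10.252807543578784 0.08818946436811306
oeye [570.2 273.4 269. ]
oeye [578.8 237.3 269. ]
 mid [0.57449982 0.25533638 0.269     ] ang(y) 13.523702661995019 len 0.03718626991113488
beye [534.6 265.1 269. ]
beye [541.7 228.  269. ]
 mid [0.5381404  0.24654516 0.269     ] ang(y) 10.745547373182195 len 0.037699365624044405
geye [546.2 405.  269. ]
geye [551.7 369.  269. ]
 mid [0.54895091 0.38700851 0.269     ] ang(y) 8.580072804760674 len 0.03648106553743981
green [384.5 399.2 132. ]
green [387.1 357.8 132. ]
 mid [0.38579013 0.37848825 0.132     ] ang(y) 3.5589276090795496 len 0.0415559767691508
black [389.9 251.7 132. ]
black [391.2 218.9 132. ]
 mid [0.39056937 0.23529708 0.132     ] ang(y) 2.3280575505096235 len 0.03288746181000276
tray [408.4 410.2  55. ]
tray [413.1 197.9  55. ]
tray [370.4 199.6  55. ]
tray [365.  411.7  55. ]
tray mid [0.38923518 0.30486033 0.055     ] [np.float64(0.04339766733474144), np.float64(0.2123325000448081), np.float64(0.042685562868859724), np.float64(0.2120893920936327)]
1.3656135594591787
yellowL base [556.8 506.4   0. ]
plate c [471.9 400.    7. ]
plate c [508.2 218.5   7. ]
tray 896 283 364 226 245
```

```bash
cat >> h.py <<'E'
def plan(x,y,z,ang=None,step=45):
    """target TCP world (m), ang = world angle (deg) of tool y; print total deltas in tool axes and rows"""
    R,p=Rt(); a=np.degrees(np.arctan2(R[1,1],R[0,1]))
    d=R.T@(np.array([x,y,z])-p)*1000
    n=int(np.ceil(np.linalg.norm(d)/step))
    print("pos",np.round(p*1000,1),"yang",round(a,2),"tilt",np.round(np.degrees(np.arccos(-R[2,2])),2))
    print("tool delta",np.round(d,1),"rows",n,"each",np.round(d/max(n,1),1))
    if ang is not None: print("yaw rad",round(-np.radians(ang-a),4))
E
python3 -c "
from h import *
plan(.47,.32,.51,101)"
```

```text
pos [277.9 587.5 404.4] yang 64.69 tilt 0.04
tool delta [-288.1 -159.8 -105.5] rows 8 each [-36.  -20.  -13.2]
yaw rad -0.6338
```

Emit:
send_rows --motion '[{"fingers": 85, "dx": 0, "dy": 0, "dz": -45, "yaw": -0.13}, {"fingers": 85, "dx": 0, "dy": 0, "dz": -45, "yaw": -0.13}, {"fingers": 85, "dx": 0, "dy": 0, "dz": -20, "yaw": -0.13}, {"fingers": 85, "dx": 0, "dy": 0, "dz": 0, "yaw": -0.13}, {"fingers": 85, "dx": 0, "dy": 0, "dz": 0, "yaw": -0.13}]' --squeeze 40

```text
time_s: 0.8
ee_pos: [0.2775, 0.5873, 0.5173]
ee_rot: [-0.001, -0.115, 0.993, -0.002]
wrist_force: [-0.5, -0.1, 0.4]
grip_width: 0.085
```

```bash
python3 -c "
from h import *
plan(.47,.32,.51,101)
print(arm.observe()['joints'])"
```

```text
pos [277.5 587.3 517.3] yang 103.21 tilt 0.21
tool delta [-126.3 -304.2    8. ] rows 8 each [-15.8 -38.    1. ]
yaw rad 0.0386
[-1.16719427  0.30779235 -0.04144392  1.27151428  0.01275278  1.56619114
  0.59454478]
```

Emit:
send_rows --motion '[{"dx": -16, "dy": -38, "dz": 0, "yaw": 0, "fingers": 85}, {"dx": -16, "dy": -38, "dz": 0, "yaw": 0, "fingers": 85}, {"dx": -16, "dy": -38, "dz": 0, "yaw": 0, "fingers": 85}, {"dx": -16, "dy": -38, "dz": 0, "yaw": 0, "fingers": 85}, {"dx": -16, "dy": -38, "dz": 0, "yaw": 0, "fingers": 85}]'

```text
time_s: 1.3
ee_pos: [0.3984, 0.4214, 0.5163]
ee_rot: [-0.002, -0.124, 0.992, -0.001]
wrist_force: [1.3, 0.5, 0.3]
grip_width: 0.0848
```

Emit:
send_rows --motion '[{"dx": -16, "dy": -38, "dz": 0, "yaw": 0, "fingers": 85}, {"dx": -16, "dy": -38, "dz": 0, "yaw": 0, "fingers": 85}, {"dx": -14, "dy": -35, "dz": 0, "yaw": 0, "fingers": 85}]'

```text
time_s: 1.6
ee_pos: [0.4729, 0.3199, 0.5166]
ee_rot: [-0.002, -0.124, 0.992, -0.0]
wrist_force: [0.8, 0.5, 0.1]
grip_width: 0.0851
```

```bash
cat >> h.py <<'E'
def wrist():
    R,p=Rt(); d=get_image("wrist"); M=d["mount"]
    Rwc=R@M[:3,:3]; C=R@M[:3,3]+p
    d["R"]=Rwc.T; d["t"]=-Rwc.T@C
    return d
E
python3 -c "
from h import *
plan(.47,.32,.51,101)
d=wrist();cv2.imwrite('pics/w1.png',d['color']);import pickle;pickle.dump(d,open('w1.pkl','wb'))
print(arm.observe()['joints'])"
```

```text
pos [472.9 319.9 516.6] yang 104.23 tilt 0.21
tool delta [2.8 0.8 6.6] rows 1 each [2.8 0.8 6.6]
yaw rad 0.0564
[-0.79780821  0.13563142  0.15633316  1.48384747 -0.0188647   1.52695065
  1.16869004]
```

View pics/w1.png

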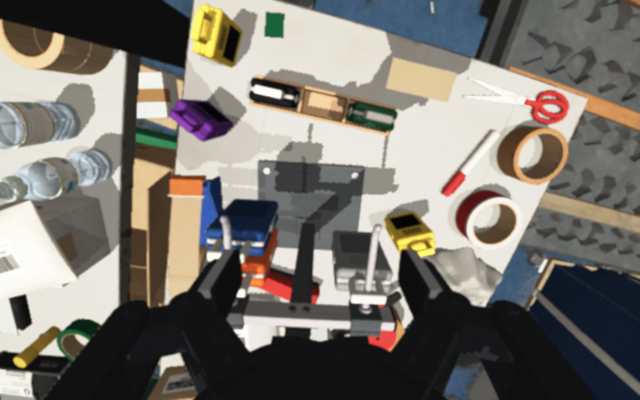

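```bash
python3 -c "
from h import *
import pickle;d=pickle.load(open('w1.pkl','rb'))
crop(d,195,190,210,150,3.8,'pics/w1c.png')
crop(d,235,60,180,90,4.4,'pics/w1t.png')"
```

```text
(no output)
```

View pics/w1c.png

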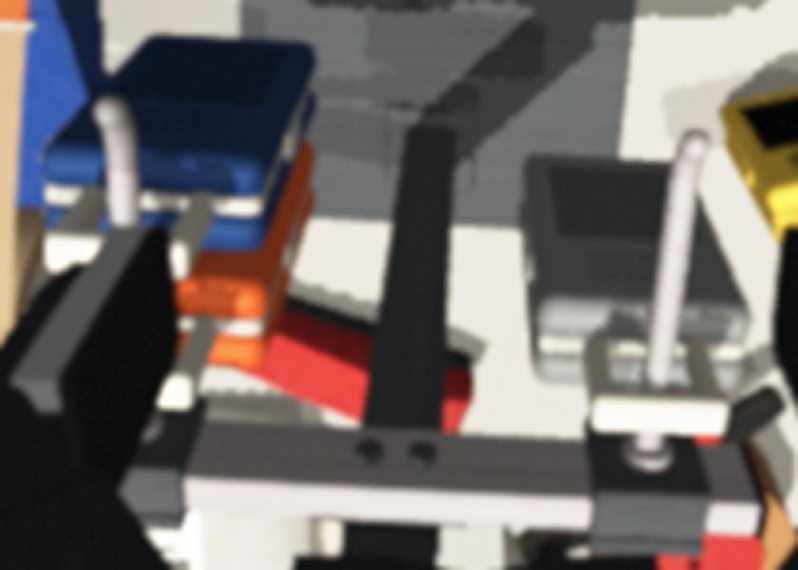

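View pics/w1t.png

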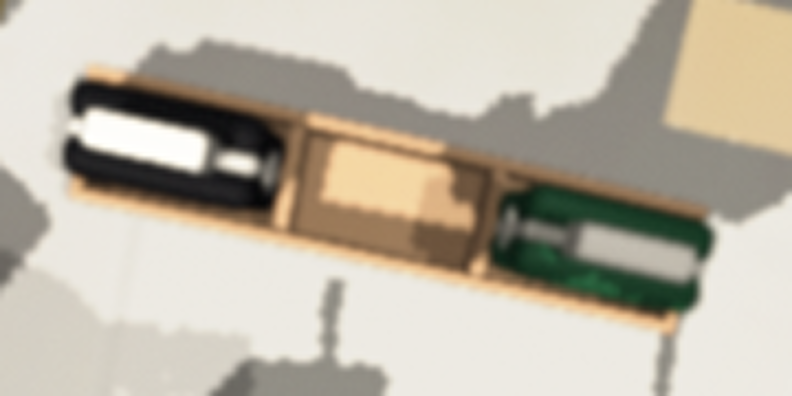

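```bash
python3 - <<'E'
from h import *
import pickle;d=pickle.load(open('w1.pkl','rb'))
f=lambda x,y:(x/3.8+195-.37,y/3.8+190-.37)
g=lambda x,y:(x/4.4+235-.39,y/4.4+60-.39)
def P(n,p,z):
    q=onz(d,p,z);print(n,np.round(q*1000,1));return q
A=P("spare tip",f(693,140),.268);B=P("spare mid",f(660,375),.262);v=B-A;print(np.degrees(np.arctan2(v[1],v[0])))
B=P("spare 2",f(683,200),.262)
A=P("full tip",f(106,105),.268);B=P("full mid",f(125,215),.262);v=B-A;print(np.degrees(np.arctan2(v[1],v[0])))
B=P("geye L",f(592,418),.269),P("geye R",f(728,418),.269)
c=[P("tray",g(*p),.055) for p in((88,66),(712,212),(670,332),(68,192))]
print(sum(c)/4,np.linalg.norm(c[0]-c[1]));v=c[1]-c[0];print(np.degrees(np.arctan2(-v[0],v[1])))
c=[P("cell",g(*p),.055) for p in((302,118),(490,165),(472,272),(285,225))]
print(sum(c)/4)
P("bar",f(190,485),.272),P("bar",f(755,505),.272)
E
```

```text
spare tip [478.7 371.7 268. ]
spare mid [544.8 385.8 262. ]
12.048337627846408
spare 2 [496.4 376.2 262. ]
full tip [503.1 241.2 268. ]
full mid [533.2 247.9 262. ]
12.59264756655981
geye L [556.5 370.5 269. ]
geye R [548.4 403.5 269. ]
tray [374.2 197.   55. ]
tray [367.5 411.   55. ]
tray [409.4 409.7  55. ]
tray [415.  197.7  55. ]
[0.39153462 0.30382659 0.055     ] 0.2141226301578861
1.8068229725026592
cell [373.  269.2  55. ]
cell [371.9 333.7  55. ]
cell [407.1 337.2  55. ]
cell [407.8 271.4  55. ]
[0.38994291 0.3028746  0.055     ]
bar [599.4 276.9 272. ]
bar [570.2 417.7 272. ]
```

```bash
python3 -c "
from h import *
plan(.5375,.248,.379,101.3)"
```

```text
pos [477.1 313.6 516.8] yang 103.74 tilt 0.22
tool delta [-43.4 -77.6 138. ] rows 4 each [-10.9 -19.4  34.5]
yaw rad 0.0427
```

Emit:
send_rows --motion '[{"dx": -15, "dy": -26, "dz": 0, "yaw": 0.043, "fingers": 85}, {"dx": -14, "dy": -26, "dz": 0, "yaw": 0, "fingers": 85}, {"dx": -14, "dy": -26, "dz": 0, "yaw": 0, "fingers": 85}, {"dx": 0, "dy": 0, "dz": 20, "yaw": 0, "fingers": 85}, {"dx": 0, "dy": 0, "dz": 0, "yaw": 0, "fingers": 85}]'

```text
time_s: 2.15
ee_pos: [0.5385, 0.2407, 0.497]
ee_rot: [-0.0, -0.095, 0.996, -0.002]
wrist_force: [-0.7, 0.1, 0.1]
grip_width: 0.0851
```

```bash
python3 -c "
from h import *
plan(.5375,.248,.379,101.3)
d=wrist();crop(d,160,150,320,240,2.5,'pics/w2.png');import pickle;pickle.dump(d,open('w2.pkl','wb'))"
```

```text
pos [538.5 240.7 497. ] yang 100.87 tilt 0.2
tool delta [ -0.5   7.8 117.9] rows 3 each [-0.2  2.6 39.3]
yaw rad -0.0075
```

View pics/w2.png

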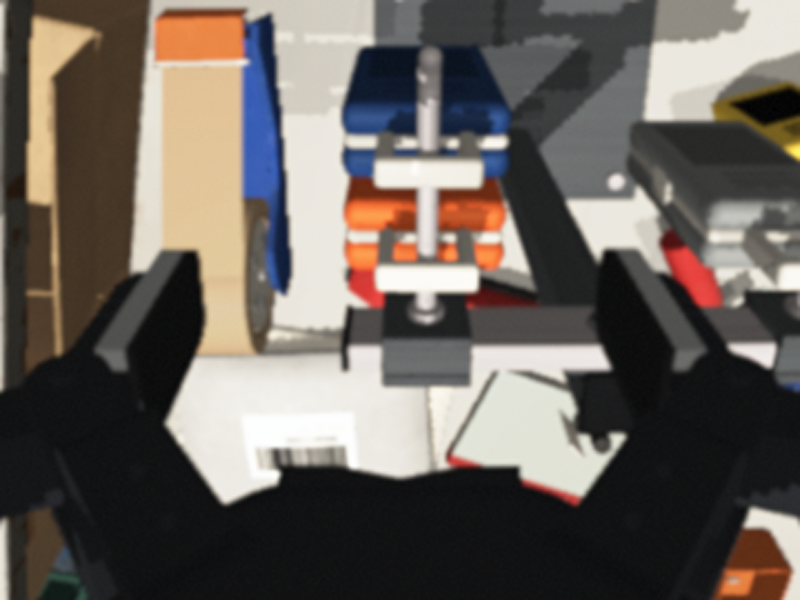

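```bash
python3 - <<'E'
from h import *
import pickle;d=pickle.load(open('w2.pkl','rb'))
f=lambda x,y:(x/2.5+160-.3,y/2.5+150-.3)
def P(n,p,z):
    q=onz(d,f(*p),z);print(n,np.round(q*1000,1));return q
A=P("tip",(429,57),.268);B=P("root",(426,305),.263);v=B-A;print(np.degrees(np.arctan2(v[1],v[0])))
for n,y,x0,x1 in(("b",158,375,482),("o",266,375,478)):
    A=P(n,(x0,y),.269);B=P(n,(x1,y),.269);print((A+B)/2)
A=P("tip spare-grey eye",(752,236),.269)
E
```

```text
tip [504.9 241.6 268. ]
root [590.7 258.4 263. ]
11.112481847469638
b [538.7 231.6 269. ]
b [532.5 263.8 269. ]
[0.53562471 0.24771614 0.269     ]
o [575.6 238.3 269. ]
o [569.3 271.  269. ]
[0.5724832  0.25465819 0.269     ]
tip spare-grey eye [542.4 355.7 269. ]
```

Emit:
send_rows --motion '[{"dx": 0.5, "dy": 7.5, "dz": 10, "yaw": 0, "fingers": 85}, {"dx": 0, "dy": 0, "dz": 40, "yaw": 0, "fingers": 85}, {"dx": 0, "dy": 0, "dz": 40, "yaw": 0, "fingers": 85}, {"dx": 0, "dy": 0, "dz": 22, "yaw": 0, "fingers": 85}, {"dx": 0, "dy": 0, "dz": 0, "yaw": 0, "fingers": 85}]'

```text
time_s: 2.7
ee_pos: [0.5348, 0.2543, 0.3863]
ee_rot: [0.004, -0.098, 0.995, 0.001]
wrist_force: [-0.4, 0.2, 0.2]
grip_width: 0.085
```

```bash
python3 -c "
from h import *
plan(.537,.248,.379,101.3)"
```

```text
pos [534.8 254.3 386.3] yang 101.27 tilt 0.43
tool delta [-0.9 -6.6  7.3] rows 1 each [-0.9 -6.6  7.3]
yaw rad -0.0006
```

Emit:
send_rows --motion '[{"dx": -0.5, "dy": -6, "dz": 7, "yaw": 0, "fingers": 85}, {"dx": 0, "dy": 0, "dz": 0, "yaw": 0, "fingers": 85}]'

```text
time_s: 2.9
ee_pos: [0.5362, 0.25, 0.3806]
ee_rot: [0.004, -0.099, 0.995, 0.001]
wrist_force: [-0.3, 0.2, -0.7]
grip_width: 0.0853
```

```bash
python3 -c "
from h import *
plan(.537,.248,.379,101.3)"
```

```text
pos [536.2 250.  380.6] yang 101.42 tilt 0.51
tool delta [-0.4 -2.1  1.6] rows 1 each [-0.4 -2.1  1.6]
yaw rad 0.0021
```

Centre, then close on the blue case.

Emit:
send_rows --motion '[{"dx": 0, "dy": -2, "dz": 1.5, "yaw": 0, "fingers": 85}, {"dx": 0, "dy": 0, "dz": 0, "yaw": 0, "fingers": 62}, {"dx": 0, "dy": 0, "dz": 0, "yaw": 0, "fingers": 50}, {"dx": 0, "dy": 0, "dz": 0, "yaw": 0, "fingers": 50}, {"dx": 0, "dy": 0, "dz": 0, "yaw": 0, "fingers": 50}]' --squeeze 40

```text
time_s: 3.4
ee_pos: [0.5374, 0.2483, 0.3829]
ee_rot: [0.007, -0.099, 0.995, 0.003]
wrist_force: [-1.0, -1.1, -2.9]
grip_width: 0.0595
```

```bash
python3 -c "
from h import *
plan(.537,.248,.379,101.3)
d=wrist();crop(d,160,150,320,240,2.5,'pics/w3.png')"
```

```text
pos [537.4 248.3 382.9] yang 101.41 tilt 0.84
tool delta [ 0.5 -0.3  3.9] rows 1 each [ 0.5 -0.3  3.9]
yaw rad 0.0019
```

View pics/w3.png

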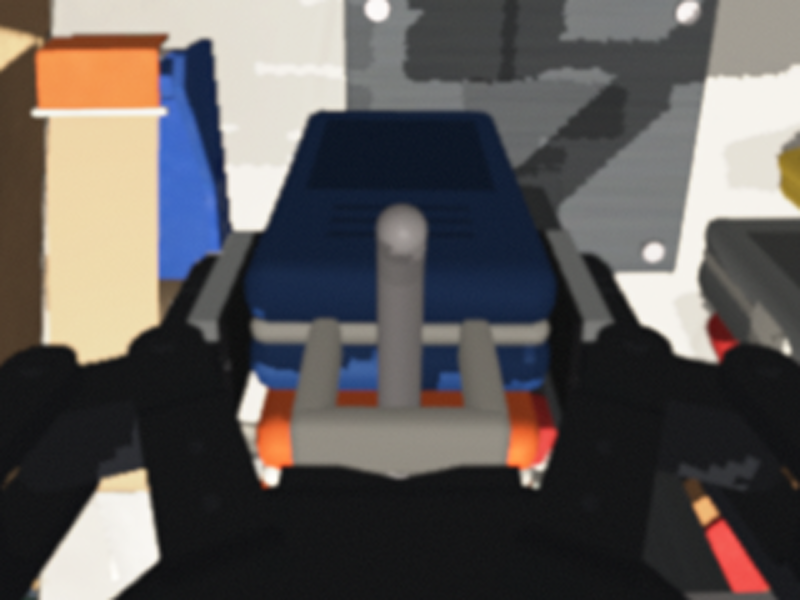

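Emit:
send_rows --motion '[{"dx": 0, "dy": 0, "dz": -8, "yaw": 0, "fingers": 50}, {"dx": 0, "dy": 0, "dz": 0, "yaw": 0, "fingers": 50}, {"dx": 0, "dy": 0, "dz": 0, "yaw": 0, "fingers": 50}]' --squeeze 50

```text
time_s: 3.75
ee_pos: [0.5372, 0.2482, 0.3911]
ee_rot: [0.006, -0.099, 0.995, 0.003]
wrist_force: [0.0, 0.3, -2.9]
grip_width: 0.0591
```

```bash
python3 -c "
from h import *
plan(.537,.248,.390,101.3);print(arm.observe()['wrist_force'])
d=get_image('scene');crop(d,210,110,240,180,3.3,'pics/s2.png')
d=wrist();crop(d,160,150,320,240,2.5,'pics/w4.png')"
```

```text
pos [537.2 248.2 391.1] yang 101.41 tilt 0.78
tool delta [ 0.2 -0.2  1.1] rows 1 each [ 0.2 -0.2  1.1]
yaw rad 0.0018
[ 0.00401079  0.32669024 -2.88561252]
```

View pics/s2.png

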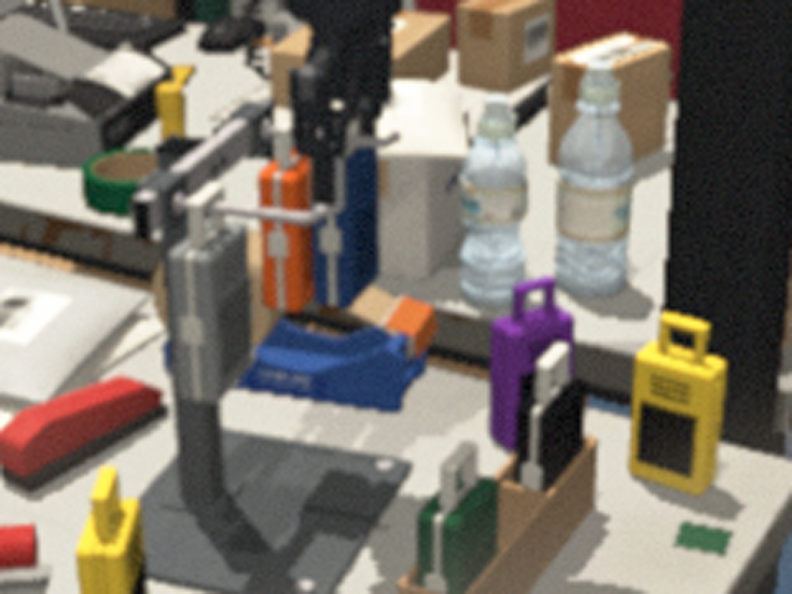

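View pics/w4.png

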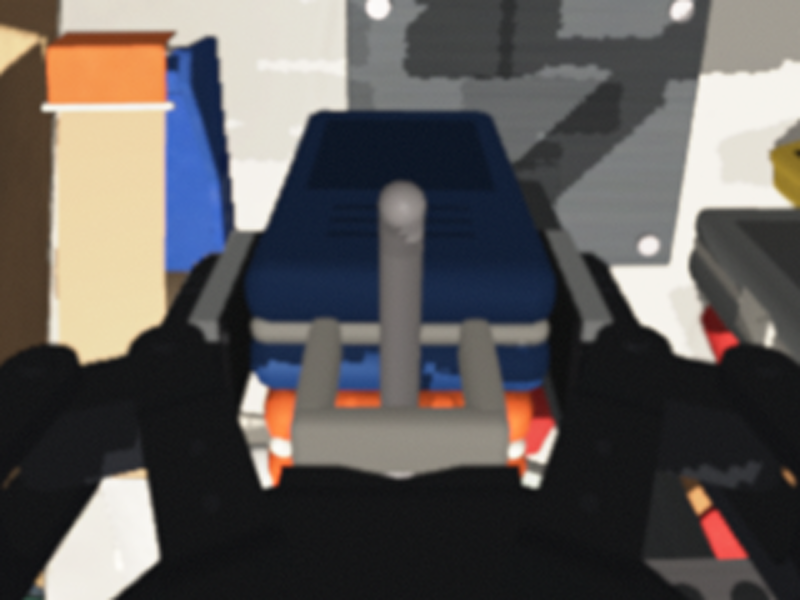

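Emit:
send_rows --motion '[{"dx": 12, "dy": 0, "dz": 0, "yaw": 0, "fingers": 50}, {"dx": 12, "dy": 0, "dz": 0, "yaw": 0, "fingers": 50}]'

```text
time_s: 4.05
ee_pos: [0.5132, 0.2432, 0.3902]
ee_rot: [0.006, -0.099, 0.995, 0.002]
wrist_force: [0.2, -0.2, -2.1]
grip_width: 0.0588
```

```bash
python3 -c "
from h import *
plan(.537-.065*.981,.248-.065*.193,.391,101.3);print(arm.observe()['wrist_force'])"
```

```text
pos [513.2 243.2 390.2] yang 101.36 tilt 0.76
tool delta [40.7  0.3 -1.3] rows 1 each [40.7  0.3 -1.3]
yaw rad 0.001
[ 0.18351209 -0.21776155 -2.11232304]
```

Emit:
send_rows --motion '[{"dx": 14, "dy": 0, "dz": -1, "yaw": 0, "fingers": 50}, {"dx": 14, "dy": 0, "dz": 0, "yaw": 0, "fingers": 50}, {"dx": 13, "dy": 0, "dz": 0, "yaw": 0, "fingers": 50}]'

```text
time_s: 4.35
ee_pos: [0.4688, 0.2341, 0.3902]
ee_rot: [0.006, -0.099, 0.995, 0.002]
wrist_force: [0.1, 0.8, -2.2]
grip_width: 0.0595
```

```bash
python3 -c "
from h import *
ux=np.array([.981,.193]);t=np.array([.4777,.3722])-.014*ux;print(t)
plan(t[0],t[1],.393,101.3);print(arm.observe()['wrist_force'])
d=wrist();crop(d,160,150,320,240,2.5,'pics/w5.png')"
```

```text
[0.463966 0.369498]
pos [468.8 234.1 390.2] yang 101.38 tilt 0.69
tool delta [-22.  133.7  -2.1] rows 4 each [-5.5 33.4 -0.5]
yaw rad 0.0014
[ 0.06266346  0.80023977 -2.15838768]
```

View pics/w5.png

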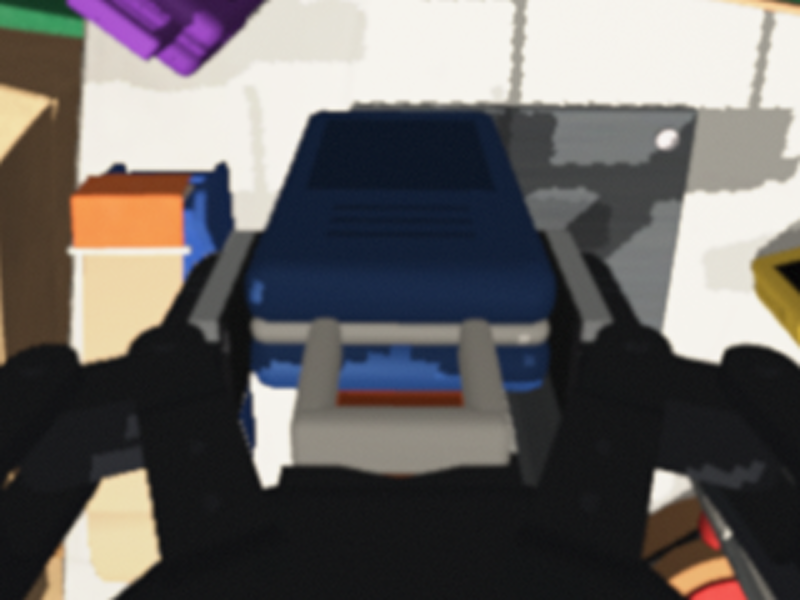

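Emit:
send_rows --motion '[{"dx": 0, "dy": 30, "dz": -1, "yaw": 0, "fingers": 50}, {"dx": 0, "dy": 40, "dz": 0, "yaw": 0, "fingers": 50}, {"dx": 0, "dy": 40, "dz": 0, "yaw": 0, "fingers": 50}, {"dx": 0, "dy": 18, "dz": 0, "yaw": 0, "fingers": 50}, {"dx": 0, "dy": 0, "dz": 0, "yaw": 0, "fingers": 50}]'

```text
time_s: 4.9
ee_pos: [0.4374, 0.3611, 0.3927]
ee_rot: [0.006, -0.098, 0.995, 0.003]
wrist_force: [-0.1, 0.7, -2.0]
grip_width: 0.0589
```

```bash
python3 -c "
from h import *
ux=np.array([.981,.193]);t=np.array([.4777,.3722])-.014*ux;print(t)
plan(t[0],t[1],.391,101.3);print(arm.observe()['wrist_force'])
d=wrist();crop(d,160,150,320,240,2.5,'pics/w6.png')
d=get_image('top');crop(d,260,130,120,90,6,'pics/t6.png')"
```

```text
[0.463966 0.369498]
pos [437.4 361.1 392.7] yang 101.3 tilt 0.71
tool delta [-27.7   3.    2. ] rows 1 each [-27.7   3.    2. ]
yaw rad 0.0
[-0.14869852  0.68969754 -1.95269228]
```

View pics/w6.png

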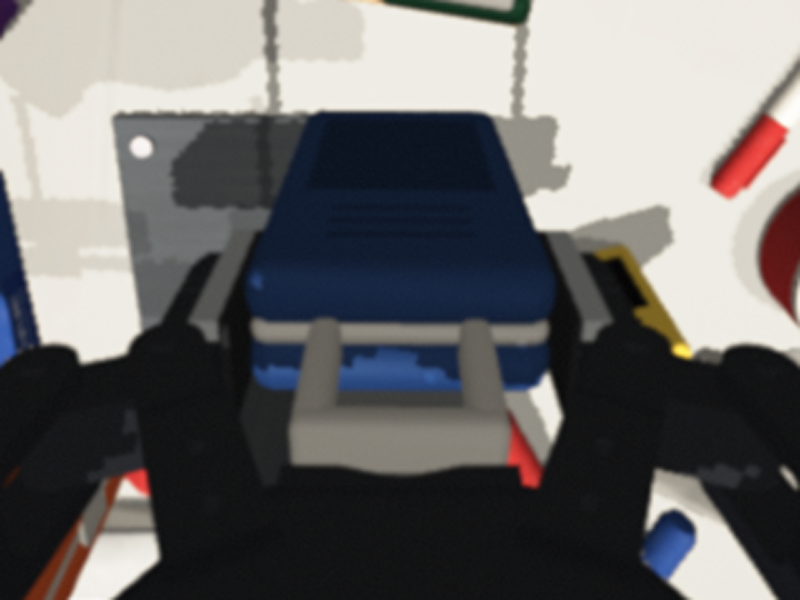

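View pics/t6.png

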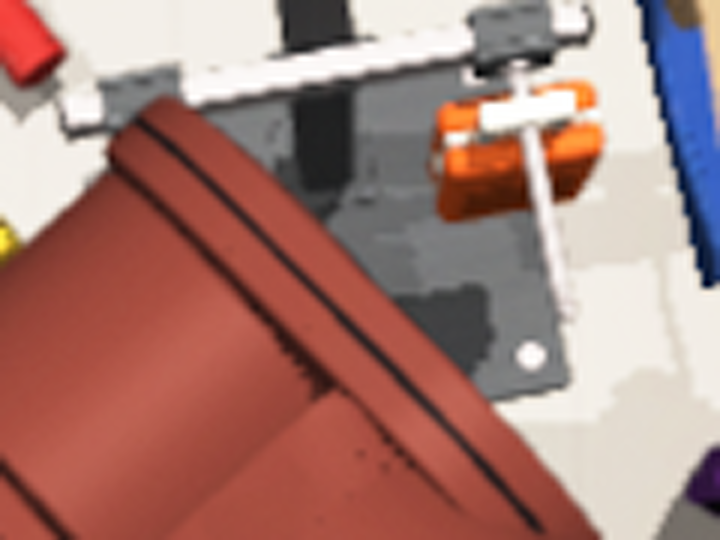

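Emit:
send_rows --motion '[{"dx": -10, "dy": 3, "dz": 1, "yaw": 0, "fingers": 50}, {"dx": -10, "dy": 0, "dz": 0, "yaw": 0, "fingers": 50}, {"dx": 0, "dy": 0, "dz": 0, "yaw": 0, "fingers": 50}]'

```text
time_s: 5.3
ee_pos: [0.4607, 0.3622, 0.3923]
ee_rot: [0.006, -0.095, 0.995, 0.002]
wrist_force: [0.2, 0.4, -2.9]
grip_width: 0.0592
```

```bash
python3 -c "
from h import *
ux=np.array([.981,.193]);t=np.array([.4777,.3722])+.027*ux;print(t)
plan(t[0],t[1],.391,101.3);print(arm.observe()['wrist_force'])
d=get_image('scene');crop(d,210,110,240,180,3.3,'pics/s7.png')
"
```

```text
[0.504187 0.377411]
pos [460.7 362.2 392.3] yang 100.87 tilt 0.75
tool delta [-45.6   6.8   1.9] rows 2 each [-22.8   3.4   1. ]
yaw rad -0.0075
[ 0.18345895  0.39703577 -2.89461216]
```

View pics/s7.png

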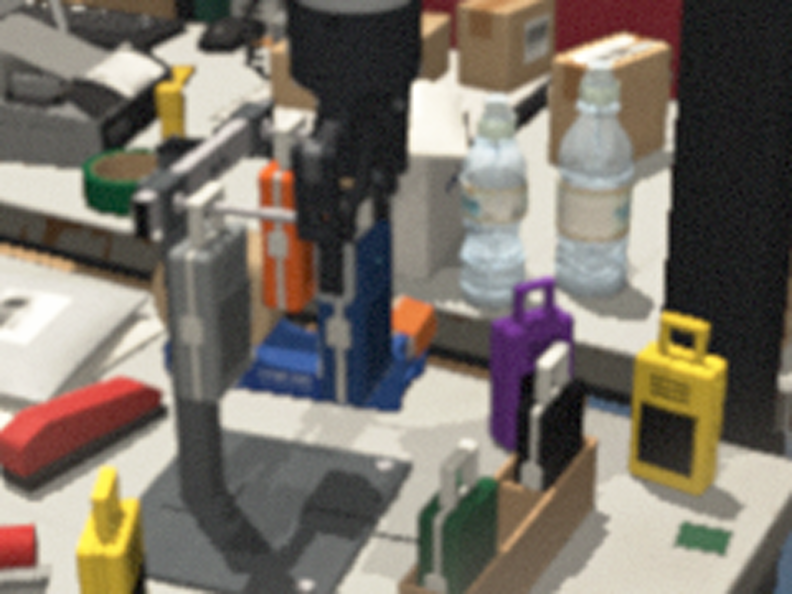

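Emit:
send_rows --motion '[{"dx": 0, "dy": 7, "dz": 1, "yaw": 0, "fingers": 50}, {"dx": 0, "dy": 0, "dz": 0, "yaw": 0, "fingers": 50}]'

```text
time_s: 5.55
ee_pos: [0.4593, 0.3688, 0.3911]
ee_rot: [0.006, -0.094, 0.996, 0.002]
wrist_force: [-0.2, 0.6, -2.3]
grip_width: 0.0593
```

```bash
python3 -c "
from h import *
plan(.5042,.3774,.391,101.3);print(arm.observe()['wrist_force'])
d=wrist();cv2.imwrite('pics/w8.png',d['color'])
"
```

```text
pos [459.3 368.8 391.1] yang 100.77 tilt 0.7
tool delta [-45.7   0.    0.6] rows 2 each [-22.9   0.    0.3]
yaw rad -0.0092
[-0.2054814   0.63306946 -2.26892081]
```

View pics/w8.png

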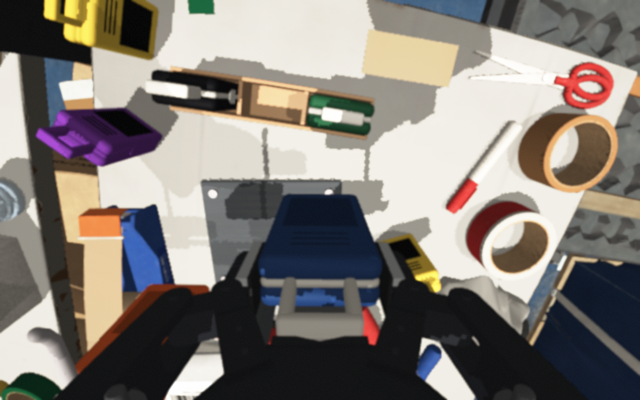

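Emit:
send_rows --motion '[{"dx": -8, "dy": 0, "dz": 0, "yaw": 0, "fingers": 50}, {"dx": -8, "dy": 0, "dz": 0, "yaw": 0, "fingers": 50}]'

```text
time_s: 5.8
ee_pos: [0.4752, 0.3716, 0.3917]
ee_rot: [0.006, -0.094, 0.996, 0.002]
wrist_force: [0.7, -0.0, -2.5]
grip_width: 0.059
```

```bash
python3 -c "
from h import *
plan(.5042,.3774,.391,101.3);print(arm.observe()['wrist_force'])
"
```

```text
pos [475.2 371.6 391.7] yang 100.83 tilt 0.7
tool delta [-29.5   0.3   1. ] rows 1 each [-29.5   0.3   1. ]
yaw rad -0.0082
[ 0.67995329 -0.02478614 -2.5429742 ]
```

Emit:
send_rows --motion '[{"dx": -8, "dy": 0.3, "dz": 0.5, "yaw": 0, "fingers": 50}, {"dx": -8, "dy": 0, "dz": 0, "yaw": 0, "fingers": 50}]'

```text
time_s: 6.0
ee_pos: [0.4926, 0.3751, 0.3914]
ee_rot: [0.006, -0.094, 0.996, 0.002]
wrist_force: [-0.6, -0.2, -1.3]
grip_width: 0.0591
```

```bash
python3 -c "
from h import *
plan(.5042,.3774,.391,101.3);print(arm.observe()['wrist_force'])
d=wrist();crop(d,160,150,320,240,2.5,'pics/w9.png')
d=get_image('scene');crop(d,230,110,160,120,5,'pics/s9.png')
"
```

```text
pos [492.6 375.1 391.4] yang 100.82 tilt 0.72
tool delta [-11.8   0.1   0.5] rows 1 each [-11.8   0.1   0.5]
yaw rad -0.0084
[-0.55339906 -0.1648282  -1.33680482]
```

View pics/w9.png

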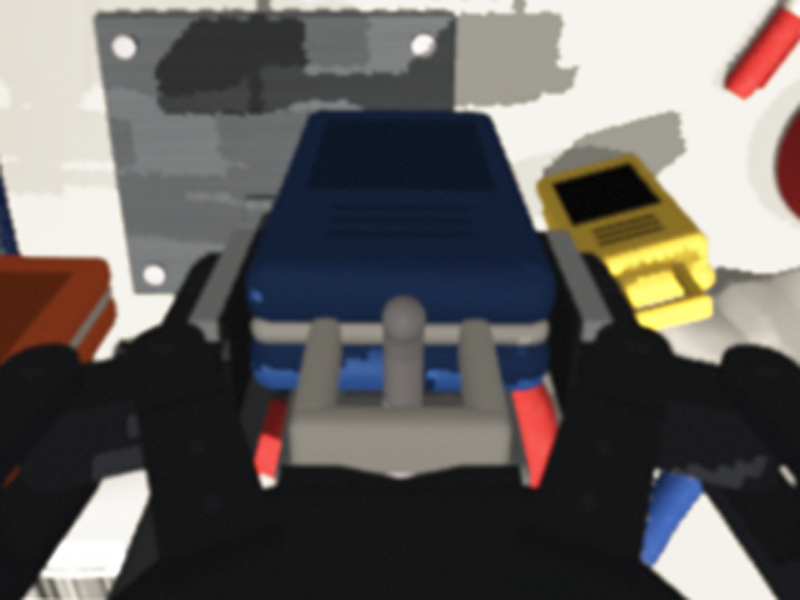

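View pics/s9.png

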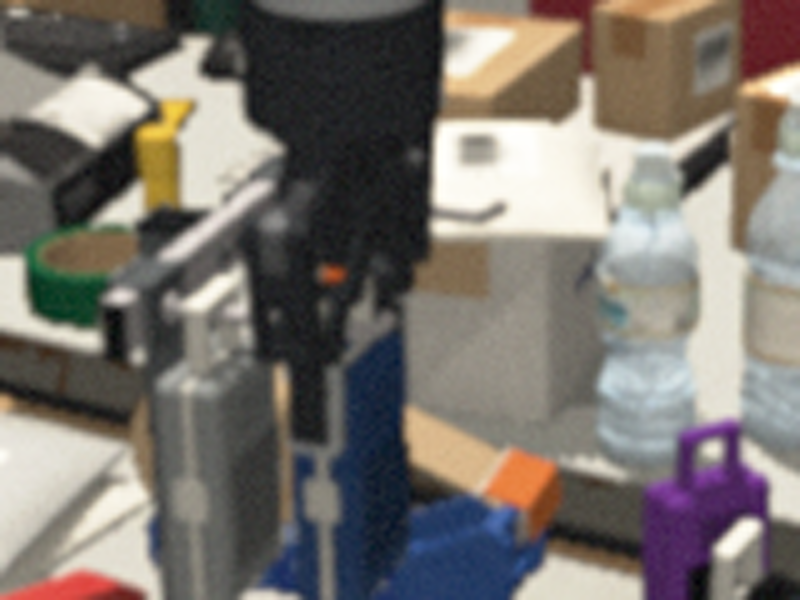

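Emit:
send_rows --motion '[{"dx": -7, "dy": 0, "dz": 0, "yaw": 0, "fingers": 50}, {"dx": -5, "dy": 0, "dz": 0, "yaw": 0, "fingers": 50}, {"dx": 0, "dy": 0, "dz": 3, "yaw": 0, "fingers": 50}, {"dx": 0, "dy": 0, "dz": 3, "yaw": 0, "fingers": 50}]'

```text
time_s: 6.5
ee_pos: [0.5061, 0.3773, 0.3851]
ee_rot: [0.006, -0.094, 0.996, 0.002]
wrist_force: [-0.7, -0.5, -2.7]
grip_width: 0.0589
```

```bash
python3 -c "
from h import *
plan(.5042,.3774,.382,101.3);print(arm.observe()['wrist_force'])
"
```

```text
pos [506.1 377.3 385.1] yang 100.74 tilt 0.73
tool delta [1.9 0.5 3.1] rows 1 each [1.9 0.5 3.1]
yaw rad -0.0097
[-0.7381132  -0.54647158 -2.71184474]
```

Emit:
send_rows --motion '[{"dx": 0, "dy": 0, "dz": 2, "yaw": 0, "fingers": 50}, {"dx": 0, "dy": 0, "dz": 1, "yaw": 0, "fingers": 50}]'

```text
time_s: 6.7
ee_pos: [0.506, 0.3773, 0.3824]
ee_rot: [0.006, -0.094, 0.996, 0.002]
wrist_force: [-2.6, -2.6, 10.0]
grip_width: 0.0592
```

Emit:
send_rows --motion '[{"dx": 0, "dy": 0, "dz": 1, "yaw": 0, "fingers": 50}, {"dx": 0, "dy": 0, "dz": 0, "yaw": 0, "fingers": 50}]'

```text
time_s: 6.9
ee_pos: [0.5058, 0.3772, 0.3829]
ee_rot: [0.007, -0.094, 0.996, 0.002]
wrist_force: [-0.4, 0.1, -2.4]
grip_width: 0.0592
```

Emit:
send_rows --motion '[{"dx": 0, "dy": 0, "dz": 0.5, "yaw": 0, "fingers": 66}, {"dx": 0, "dy": 0, "dz": 0, "yaw": 0, "fingers": 80}, {"dx": 0, "dy": 0, "dz": 0, "yaw": 0, "fingers": 85}]'

```text
time_s: 7.2
ee_pos: [0.5056, 0.3775, 0.3828]
ee_rot: [0.007, -0.094, 0.996, 0.003]
wrist_force: [0.4, 0.8, 0.5]
grip_width: 0.085
```

```bash
python3 -c "
from h import *
plan(.5042,.3774,.382,101.3);print(arm.observe()['wrist_force'])
d=wrist();crop(d,160,150,320,240,2.5,'pics/w10.png')
"
```

```text
pos [505.6 377.5 382.8] yang 100.79 tilt 0.91
tool delta [1.4 0.2 0.7] rows 1 each [1.4 0.2 0.7]
yaw rad -0.0089
[0.38002688 0.84837826 0.4633961 ]
```

View pics/w10.png

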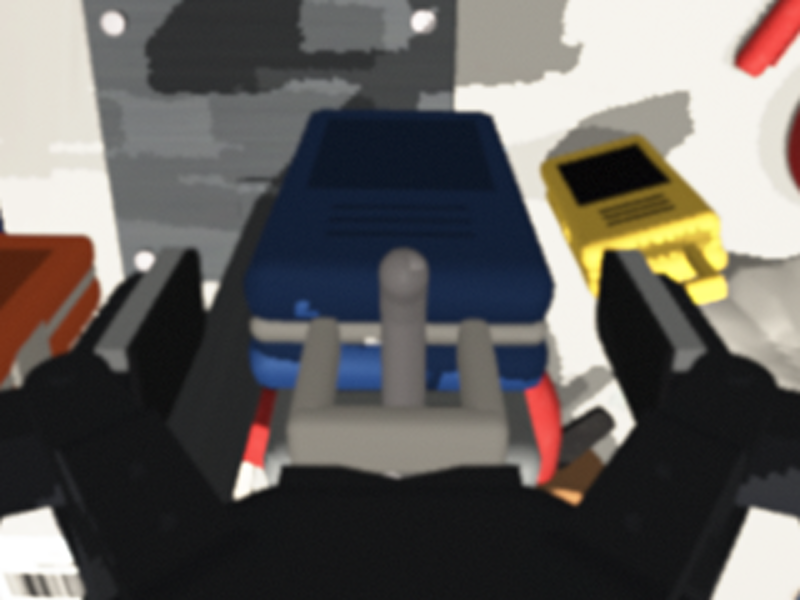

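Emit:
send_rows --motion '[{"dx": 0, "dy": 0, "dz": -10, "yaw": 0, "fingers": 85}, {"dx": 0, "dy": 0, "dz": -30, "yaw": 0, "fingers": 85}, {"dx": 0, "dy": 0, "dz": -40, "yaw": 0, "fingers": 85}, {"dx": 0, "dy": 0, "dz": -35, "yaw": 0, "fingers": 85}]'

```text
time_s: 7.65
ee_pos: [0.5032, 0.3764, 0.4972]
ee_rot: [0.003, -0.094, 0.996, -0.0]
wrist_force: [0.1, 0.1, -0.6]
grip_width: 0.085
```

```bash
python3 -c "
from h import *
plan(.574,.255,.495,101.1)
d=get_image('scene');crop(d,210,110,240,180,3.3,'pics/s11.png')
"
```

```text
pos [503.2 376.4 497.2] yang 100.8 tilt 0.39
tool delta [ -46.8 -132.5    2.6] rows 4 each [-11.7 -33.1   0.7]
yaw rad -0.0053
```

View pics/s11.png

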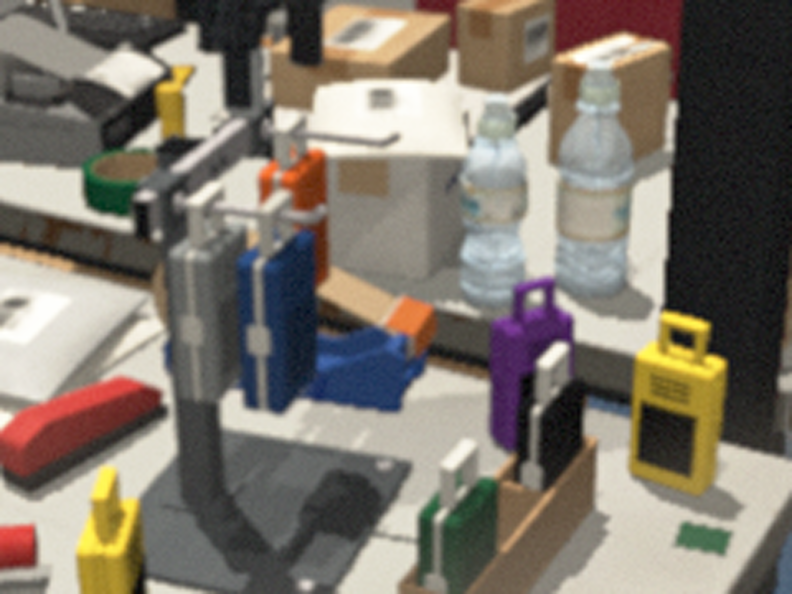

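Blue hangs in front of grey on the spare hook (crop (275,320)). Now the orange case.

Emit:
send_rows --motion '[{"dx": -11, "dy": -33, "dz": 0, "yaw": 0, "fingers": 85}, {"dx": -12, "dy": -33, "dz": 0, "yaw": 0, "fingers": 85}, {"dx": -12, "dy": -33, "dz": 0, "yaw": 0, "fingers": 85}, {"dx": -11, "dy": -27, "dz": 0, "yaw": 0, "fingers": 85}, {"dx": 0, "dy": 0, "dz": 0, "yaw": 0, "fingers": 85}]'

```text
time_s: 8.2
ee_pos: [0.5737, 0.2588, 0.5112]
ee_rot: [0.011, -0.096, 0.995, 0.005]
wrist_force: [-0.2, -0.5, -0.2]
grip_width: 0.085
```

```bash
python3 -c "
from h import *
plan(.574,.255,.495,101.1)
d=wrist();crop(d,160,150,320,240,2.5,'pics/w12.png');import pickle;pickle.dump(d,open('w12.pkl','wb'))
"
```

```text
pos [573.7 258.8 511.2] yang 101.05 tilt 1.37
tool delta [ 0.8 -3.9 16.2] rows 1 each [ 0.8 -3.9 16.2]
yaw rad -0.0009
```

View pics/w12.png

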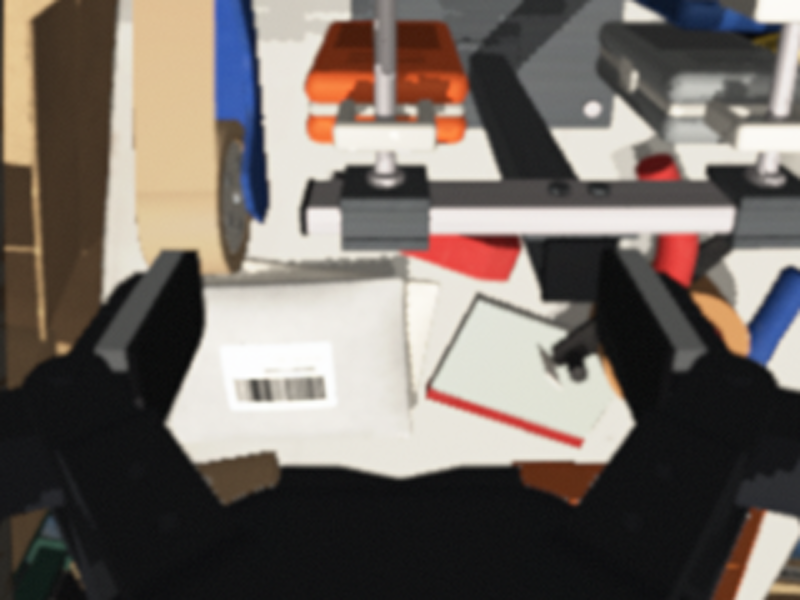

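```bash
python3 - <<'E'
from h import *
import pickle;d=pickle.load(open('w12.pkl','rb'))
f=lambda x,y:(x/2.5+160-.3,y/2.5+150-.3)
A=onz(d,f(335,135),.269);B=onz(d,f(437,135),.269);print(A,B,(A+B)/2)
print(onz(d,f(386,30),.2635),onz(d,f(387,178),.2635))
R,p=Rt();print(R[:,2]);print(arm.observe()['joints'])
# saddle top heights not known; bar front edge
print(onz(d,f(385,165),.275),onz(d,f(385,212),.275))
E
```

```text
[0.57915889 0.23970357 0.269     ] [0.57290115 0.27220856 0.269     ] [0.57603002 0.25595606 0.269     ]
[0.54322147 0.24969433 0.2635    ] [0.59342346 0.25951472 0.2635    ]
[ 0.02028043  0.01309233 -0.99970861]
[-0.66203727  0.25060127  0.20861408  1.36373767 -0.05420568  1.50853919
  1.30807835]
[0.58393543 0.25718061 0.275     ] [0.60042862 0.26028096 0.275     ]
```

```bash
cat >> h.py <<'E'
def gplan(x,y,z,ang=None):
    """same, target of the grasp point (155 mm ahead)"""
    R,p=Rt(); print("grasp pt",np.round((p+R[:,2]*.155)*1000,1),"zax",np.round(R[:,2],4))
    q=np.array([x,y,z])-R[:,2]*.155
    plan(q[0],q[1],q[2],ang); print("F",np.round(arm.observe()["wrist_force"],1),"w",arm.observe()["grip_width"])
E
python3 -c "
from h import *
gplan(.574,.2555,.229,101.1)"
```

```text
grasp pt [575.8 262.9 356.4] zax [ 0.0203  0.0131 -0.9997]
pos [572.7 260.8 511.3] yang 101.17 tilt 1.38
tool delta [  6.1  -8.  127.2] rows 3 each [ 2.  -2.7 42.4]
yaw rad 0.0013
F [-0.6 -0.3  0.7] w 0.08526998772936445
```

Emit:
send_rows --motion '[{"dx": 6, "dy": -8, "dz": 15, "yaw": 0, "fingers": 85}, {"dx": 0, "dy": 0, "dz": 0, "yaw": 0, "fingers": 85}]'

```text
time_s: 8.45
ee_pos: [0.5679, 0.2534, 0.4966]
ee_rot: [0.011, -0.098, 0.995, 0.006]
wrist_force: [0.4, -0.4, 0.3]
grip_width: 0.0848
```

```bash
python3 -c "
from h import *
gplan(.574,.2555,.229,101.1)"
```

```text
grasp pt [571.1 255.6 341.6] zax [ 0.0206  0.0145 -0.9997]
pos [567.9 253.4 496.6] yang 101.26 tilt 1.45
tool delta [ -0.2  -1.9 112.7] rows 3 each [-0.1 -0.6 37.6]
yaw rad 0.0028
F [ 0.4 -0.4  0.3] w 0.08480430406303767
```

Emit:
send_rows --motion '[{"dx": 0, "dy": -1, "dz": 20, "yaw": 0, "fingers": 85}, {"dx": 0, "dy": -1, "dz": 30, "yaw": 0, "fingers": 85}, {"dx": 0, "dy": 0, "dz": 30, "yaw": 0, "fingers": 85}, {"dx": 0, "dy": 0, "dz": 20, "yaw": 0, "fingers": 85}, {"dx": 0, "dy": 0, "dz": 0, "yaw": 0, "fingers": 85}]'

```text
time_s: 8.95
ee_pos: [0.5682, 0.2612, 0.3983]
ee_rot: [0.013, -0.103, 0.995, 0.009]
wrist_force: [-0.2, 0.2, 0.3]
grip_width: 0.0848
```

```bash
python3 -c "
from h import *
gplan(.574,.2555,.229,101.1)"
```

```text
grasp pt [571.9 264.4 243.4] zax [ 0.0238  0.021  -0.9995]
pos [568.2 261.2 398.3] yang 101.8 tilt 1.82
tool delta [ 0.1 -9.4 14.2] rows 1 each [ 0.1 -9.4 14.2]
yaw rad 0.0122
F [-0.2  0.2  0.3] w 0.08480737190272068
```

Emit:
send_rows --motion '[{"dx": 0, "dy": -5, "dz": 0, "yaw": 0.01, "fingers": 85}, {"dx": 0, "dy": -5, "dz": 3, "yaw": 0, "fingers": 85}, {"dx": 0, "dy": 0, "dz": 3, "yaw": 0, "fingers": 85}]'

```text
time_s: 9.25
ee_pos: [0.5706, 0.2531, 0.3961]
ee_rot: [0.015, -0.099, 0.995, 0.011]
wrist_force: [0.7, -0.7, 0.3]
grip_width: 0.0852
```

```bash
python3 -c "
from h import *
gplan(.574,.2555,.229,101.1)"
```

```text
grasp pt [574.9 256.8 241.2] zax [ 0.0274  0.0238 -0.9993]
pos [570.6 253.1 396.1] yang 101.34 tilt 2.08
tool delta [ 1.5 -1.4 12.1] rows 1 each [ 1.5 -1.4 12.1]
yaw rad 0.0042
F [ 0.7 -0.7  0.3] w 0.08515342844482914
```

Emit:
send_rows --motion '[{"dx": 1, "dy": -1, "dz": 13, "yaw": 0, "fingers": 85}, {"dx": 0, "dy": 0, "dz": 1, "yaw": 0, "fingers": 75}]'

```text
time_s: 9.45
ee_pos: [0.5705, 0.2521, 0.3823]
ee_rot: [0.016, -0.098, 0.995, 0.011]
wrist_force: [-1.1, 0.1, -0.3]
grip_width: 0.0752
```

```bash
python3 -c "
from h import *
gplan(.574,.2555,.229,101.1)"
```

```text
grasp pt [575.  256.  227.4] zax [ 0.0292  0.025  -0.9993]
pos [570.5 252.1 382.3] yang 101.31 tilt 2.2
tool delta [ 1.  -0.2 -1.7] rows 1 each [ 1.  -0.2 -1.7]
yaw rad 0.0037
F [-1.1  0.1 -0.3] w 0.07515929179825656
```

Well placed; close.

Emit:
send_rows --motion '[{"dx": 0, "dy": 0, "dz": 0, "yaw": 0, "fingers": 62}, {"dx": 0, "dy": 0, "dz": 0, "yaw": 0, "fingers": 50}, {"dx": 0, "dy": 0, "dz": 0, "yaw": 0, "fingers": 50}]' --squeeze 50

```text
time_s: 9.75
ee_pos: [0.5705, 0.2524, 0.3825]
ee_rot: [0.016, -0.099, 0.995, 0.011]
wrist_force: [0.6, -0.0, -1.2]
grip_width: 0.0596
```

```bash
python3 -c "
from h import *
gplan(.574,.2555,.229,101.1)"
```

```text
grasp pt [575.  256.4 227.6] zax [ 0.0295  0.0257 -0.9992]
pos [570.5 252.4 382.5] yang 101.33 tilt 2.24
tool delta [ 1.1 -0.7 -1.4] rows 1 each [ 1.1 -0.7 -1.4]
yaw rad 0.004
F [ 0.6 -0.  -1.2] w 0.05960991324311103
```

Emit:
send_rows --motion '[{"dx": 0, "dy": 0, "dz": -9, "yaw": 0, "fingers": 50}, {"dx": 0, "dy": 0, "dz": 0, "yaw": 0, "fingers": 50}]'

```text
time_s: 9.95
ee_pos: [0.5701, 0.252, 0.3918]
ee_rot: [0.015, -0.098, 0.995, 0.011]
wrist_force: [0.9, 0.7, -1.6]
grip_width: 0.0591
```

```bash
python3 -c "
from h import *
gplan(.574,.2555,.238,101.1)
d=get_image('scene');crop(d,240,110,160,120,5,'pics/s13.png')"
```

```text
grasp pt [574.5 255.9 236.9] zax [ 0.0285  0.0249 -0.9993]
pos [570.1 252.  391.8] yang 101.32 tilt 2.17
tool delta [ 0.5 -0.3 -1.1] rows 1 each [ 0.5 -0.3 -1.1]
yaw rad 0.0039
F [ 0.9  0.7 -1.6] w 0.05914083280510799
```

View pics/s13.png

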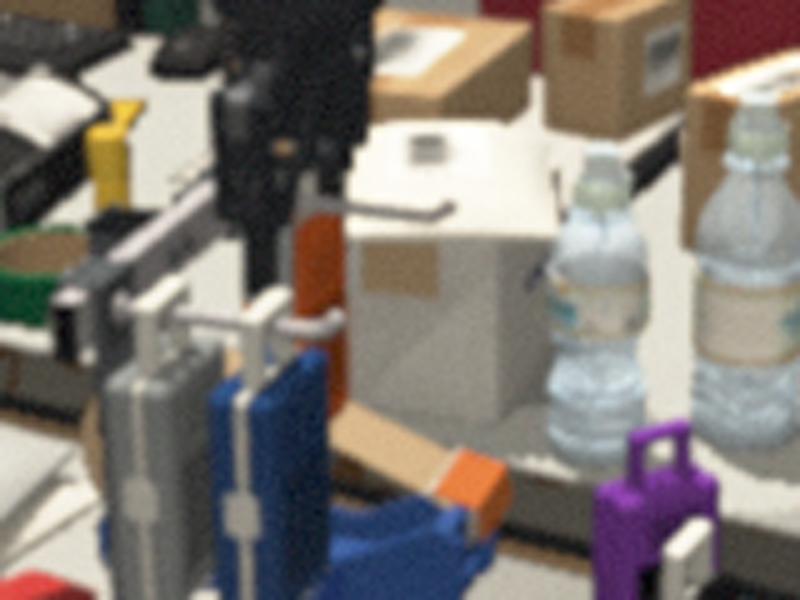

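Emit:
send_rows --motion '[{"dx": 14, "dy": 0, "dz": -0.8, "yaw": 0, "fingers": 50}, {"dx": 14, "dy": 0, "dz": -0.5, "yaw": 0, "fingers": 50}]'

```text
time_s: 10.2
ee_pos: [0.5427, 0.2462, 0.3906]
ee_rot: [0.015, -0.098, 0.995, 0.01]
wrist_force: [-0.5, 0.2, -2.3]
grip_width: 0.0591
```

```bash
python3 -c "
from h import *
gplan(.574-.095*.981,.2555-.095*.193,.2375,101.1)"
```

```text
grasp pt [547.  249.8 235.7] zax [ 0.0273  0.0233 -0.9994]
pos [542.7 246.2 390.6] yang 101.27 tilt 2.06
tool delta [67.3  0.5 -3.9] rows 2 each [33.6  0.3 -2. ]
yaw rad 0.003
F [-0.5  0.2 -2.3] w 0.05913763893600546
```

Emit:
send_rows --motion '[{"dx": 12, "dy": 0, "dz": -2.5, "yaw": 0, "fingers": 50}, {"dx": 12, "dy": 0, "dz": -0.5, "yaw": 0, "fingers": 50}]'

```text
time_s: 10.4
ee_pos: [0.5178, 0.241, 0.3926]
ee_rot: [0.014, -0.098, 0.995, 0.01]
wrist_force: [0.1, 0.1, -2.2]
grip_width: 0.0591
```

```bash
python3 -c "
from h import *
gplan(.574-.095*.981,.2555-.095*.193,.2375,101.1)"
```

```text
grasp pt [521.9 244.6 237.7] zax [ 0.0266  0.0228 -0.9994]
pos [517.8 241.  392.6] yang 101.26 tilt 2.01
tool delta [41.7  0.8 -1.1] rows 1 each [41.7  0.8 -1.1]
yaw rad 0.0027
F [ 0.1  0.1 -2.2] w 0.05908760480291279
```

Emit:
send_rows --motion '[{"dx": 13, "dy": 0.4, "dz": -0.5, "yaw": 0, "fingers": 50}, {"dx": 14, "dy": 0, "dz": -0.5, "yaw": 0, "fingers": 50}, {"dx": 20, "dy": 0, "dz": -1, "yaw": 0, "fingers": 50}]'

```text
time_s: 10.7
ee_pos: [0.4692, 0.2315, 0.3931]
ee_rot: [0.015, -0.098, 0.995, 0.01]
wrist_force: [-0.0, -0.3, -2.7]
grip_width: 0.059
```

```bash
python3 -c "
from h import *
gplan(.42,.48,.12,91.6)
print(arm.observe()['joints'])
d=wrist();cv2.imwrite('pics/w14.png',d['color'])
d=get_image('scene');crop(d,210,110,240,180,3.3,'pics/s14.png')"
```

```text
grasp pt [473.4 235.  238.2] zax [ 0.027   0.0226 -0.9994]
pos [469.2 231.5 393.1] yang 101.24 tilt 2.02
tool delta [  8.4 248.6 122.3] rows 7 each [ 1.2 35.5 17.5]
yaw rad 0.1682
F [-0.  -0.3 -2.7] w 0.05900624427757589
[-0.70140902  0.06623345  0.16806097  1.80960884 -0.01783002  1.23197673
  1.23836471]
```

View pics/w14.png

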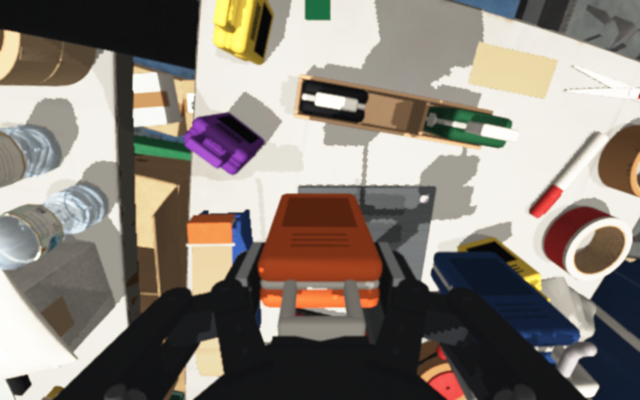

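View pics/s14.png

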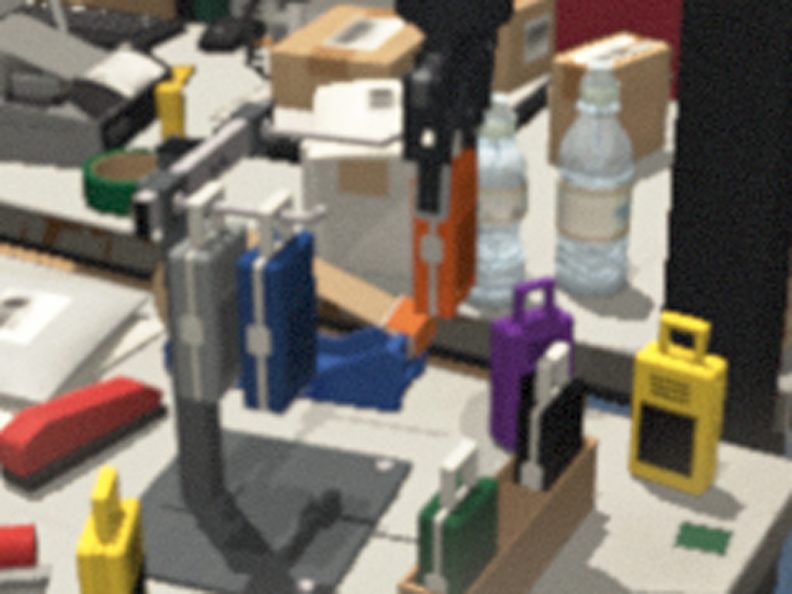

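```bash
python3 - <<'E'
from h import *
d=cv2.imread('pics/top0.png');D=get_image('top')
for n,p in dict(marker1=(234,203),marker2=(215,247),patchTL=(251,256),sciss=(245,268),roll=(199,194),roll2=(188,240),yel=(250,173)).items(): print(n,onz(D,p,0.0))
D['color']=d;crop(D,180,160,140,110,5,'pics/t15.png')
E
```

```text
marker1 [0.47944536 0.55593886 0.        ]
marker2 [0.35637398 0.60585607 0.        ]
patchTL [0.33199309 0.50493962 0.        ]
sciss [0.29908357 0.52088696 0.        ]
roll [ 5.04690898e-01  6.55666803e-01 -2.22044605e-16]
roll2 [0.37546527 0.68199483 0.        ]
yel [0.56498591 0.51257788 0.        ]
```

View pics/t15.png

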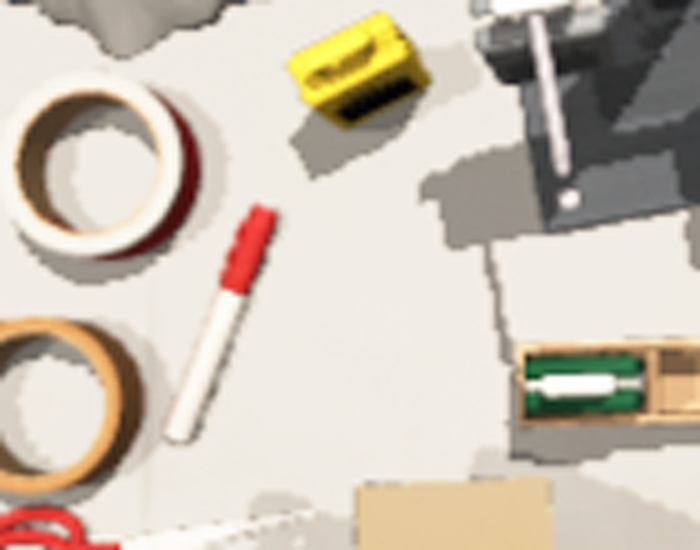

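Emit:
send_rows --motion '[{"dx": 20, "dy": 0, "dz": -20, "yaw": 0.03, "fingers": 50}, {"dx": 20, "dy": 10, "dz": -5, "yaw": 0.03, "fingers": 50}, {"dx": 0, "dy": 38, "dz": 0, "yaw": 0.03, "fingers": 50}, {"dx": 0, "dy": 38, "dz": 0, "yaw": 0.03, "fingers": 50}, {"dx": 0, "dy": 38, "dz": 0, "yaw": 0.03, "fingers": 50}]'

```text
time_s: 11.35
ee_pos: [0.4176, 0.3445, 0.4223]
ee_rot: [0.016, -0.015, 1.0, 0.012]
wrist_force: [0.5, -0.1, -2.2]
grip_width: 0.0595
```

```bash
python3 -c "
from h import *
gplan(.41,.485,.12,91.6)
print(arm.observe()['joints'])"
```

```text
grasp pt [422.4 348.2 267.4] zax [ 0.0313  0.0241 -0.9992]
pos [417.6 344.5 422.3] yang 91.74 tilt 2.26
tool delta [ 13.1 133.6 150.2] rows 5 each [ 2.6 26.7 30. ]
yaw rad 0.0024
F [ 0.5 -0.1 -2.2] w 0.05954853162972197
[-8.27050596e-01  8.82598086e-02  5.71788749e-02  1.72469276e+00
 -6.04219390e-04  1.28950510e+00  8.30751464e-01]
```

Emit:
send_rows --motion '[{"dx": 4, "dy": 38, "dz": 0, "yaw": 0, "fingers": 50}, {"dx": 4, "dy": 38, "dz": 0, "yaw": 0, "fingers": 50}, {"dx": 4, "dy": 38, "dz": 10, "yaw": 0, "fingers": 50}, {"dx": 0, "dy": 18, "dz": 30, "yaw": 0, "fingers": 50}, {"dx": 0, "dy": 0, "dz": 30, "yaw": 0, "fingers": 50}]'

```text
time_s: 11.85
ee_pos: [0.4033, 0.4905, 0.3577]
ee_rot: [0.019, -0.017, 1.0, 0.017]
wrist_force: [0.2, -0.6, -3.1]
grip_width: 0.0593
```

```bash
python3 -c "
from h import *
gplan(.41,.485,.0865,91.6)
print(arm.observe()['joints'])"
```

```text
grasp pt [409.  496.  202.9] zax [ 0.0367  0.0356 -0.9987]
pos [403.3 490.5 357.7] yang 91.93 tilt 2.93
tool delta [  3.8 -15.  115.9] rows 3 each [ 1.3 -5.  38.6]
yaw rad 0.0058
F [ 0.2 -0.6 -3.1] w 0.05930514785235055
[-0.94592384  0.31207928 -0.01185512  1.5898943   0.01418376  1.18944453
  0.64178623]
```

Emit:
send_rows --motion '[{"dx": 2, "dy": -8, "dz": 40, "yaw": 0, "fingers": 50}, {"dx": 1, "dy": -5, "dz": 40, "yaw": 0, "fingers": 50}, {"dx": 0, "dy": 0, "dz": 15, "yaw": 0, "fingers": 50}]'

```text
time_s: 12.15
ee_pos: [0.4043, 0.4823, 0.2563]
ee_rot: [0.018, -0.018, 1.0, 0.017]
wrist_force: [0.0, 0.2, -2.1]
grip_width: 0.0592
```

```bash
python3 -c "
from h import *
gplan(.41,.485,.0865,91.6)
d=get_image('scene');crop(d,240,150,200,150,4,'pics/s16.png')"
```

```text
grasp pt [409.9 487.8 101.5] zax [ 0.036   0.035  -0.9987]
pos [404.3 482.3 256.3] yang 92.05 tilt 2.88
tool delta [ 0.5 -3.3 14.8] rows 1 each [ 0.5 -3.3 14.8]
yaw rad 0.0079
F [ 0.   0.2 -2.1] w 0.05919385261102461
```

View pics/s16.png

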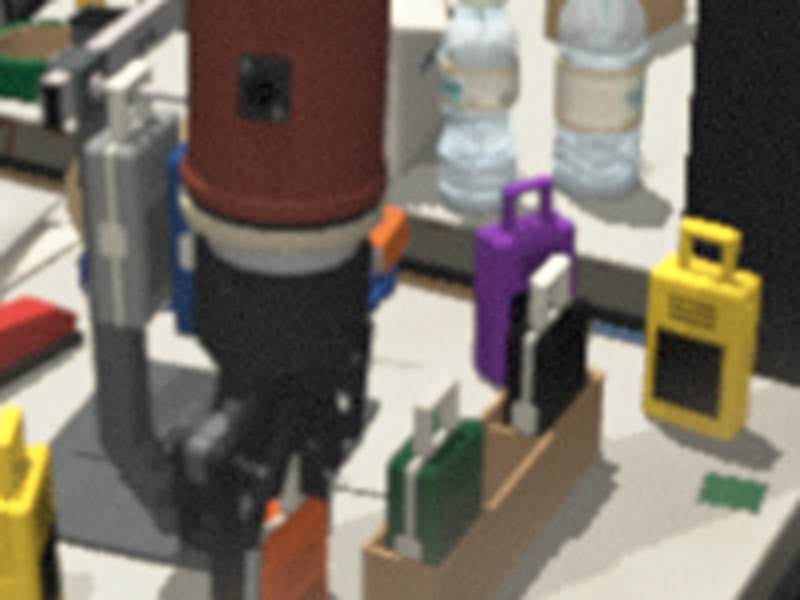

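Emit:
send_rows --motion '[{"dx": 0, "dy": 0, "dz": 9, "yaw": 0, "fingers": 50}, {"dx": 0, "dy": 0, "dz": 2, "yaw": 0, "fingers": 50}]'

```text
time_s: 12.4
ee_pos: [0.4053, 0.4831, 0.2434]
ee_rot: [0.018, -0.017, 1.0, 0.017]
wrist_force: [-0.5, -0.1, -3.5]
grip_width: 0.0596
```

Emit:
send_rows --motion '[{"dx": 0, "dy": 0, "dz": 2, "yaw": 0, "fingers": 50}]'

```text
time_s: 12.5
ee_pos: [0.4058, 0.4837, 0.2423]
ee_rot: [0.018, -0.017, 1.0, 0.017]
wrist_force: [0.4, 1.2, -0.9]
grip_width: 0.0591
```

Emit:
send_rows --motion '[{"dx": 0, "dy": 0, "dz": 1.5, "yaw": 0, "fingers": 50}]'

```text
time_s: 12.6
ee_pos: [0.4061, 0.484, 0.2416]
ee_rot: [0.019, -0.017, 1.0, 0.018]
wrist_force: [0.0, -0.7, -2.0]
grip_width: 0.0589
```

Emit:
send_rows --motion '[{"dx": 0, "dy": 0, "dz": 2, "yaw": 0, "fingers": 50}]'

```text
time_s: 12.7
ee_pos: [0.4067, 0.4842, 0.2413]
ee_rot: [0.019, -0.017, 0.999, 0.018]
wrist_force: [-3.5, -6.2, 16.0]
grip_width: 0.0592
```

```bash
python3 -c "
from h import *
gplan(.41,.485,.0865,91.6)
d=get_image('scene');crop(d,240,200,200,150,4,'pics/s17.png')"
```

```text
grasp pt [412.6 490.   86.5] zax [ 0.0383  0.0372 -0.9986]
pos [406.7 484.2 241.3] yang 92.02 tilt 3.06
tool delta [ 2.8 -4.9 -0.3] rows 1 each [ 2.8 -4.9 -0.3]
yaw rad 0.0073
F [-3.5 -6.2 16. ] w 0.05921142934785778
```

View pics/s17.png

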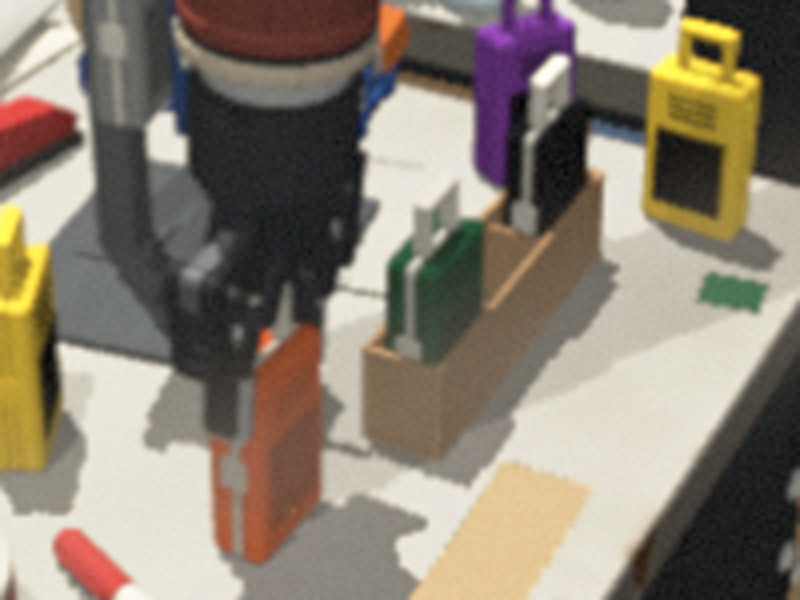

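Emit:
send_rows --motion '[{"dx": 0, "dy": 0, "dz": 0, "yaw": 0, "fingers": 64}, {"dx": 0, "dy": 0, "dz": 0, "yaw": 0, "fingers": 75}, {"dx": 0, "dy": 0, "dz": 0, "yaw": 0, "fingers": 85}]'

```text
time_s: 13.05
ee_pos: [0.4073, 0.4851, 0.2443]
ee_rot: [0.021, -0.017, 0.999, 0.02]
wrist_force: [-0.1, 0.0, -0.5]
grip_width: 0.0847
```

```bash
python3 -c "
from h import *
gplan(.41,.485,.0865,91.6)
d=get_image('scene');crop(d,240,200,200,150,4,'pics/s18.png')
d=wrist();crop(d,160,150,320,240,2.5,'pics/w18.png')"
```

```text
grasp pt [413.7 491.6  89.6] zax [ 0.0413  0.0415 -0.9983]
pos [407.3 485.1 244.3] yang 92.01 tilt 3.35
tool delta [ 4.  -6.5  2.6] rows 1 each [ 4.  -6.5  2.6]
yaw rad 0.0072
F [-0.1  0.  -0.5] w 0.08471466807449571
```

View pics/s18.png

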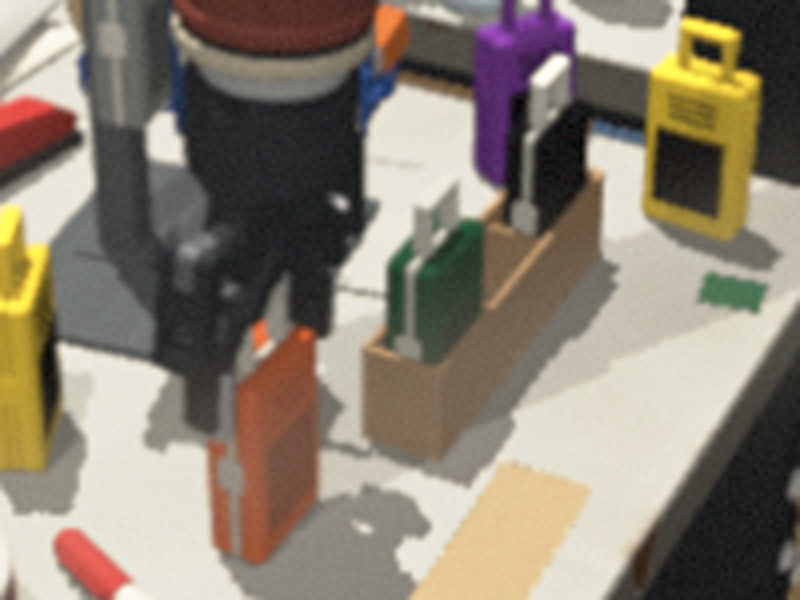

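View pics/w18.png

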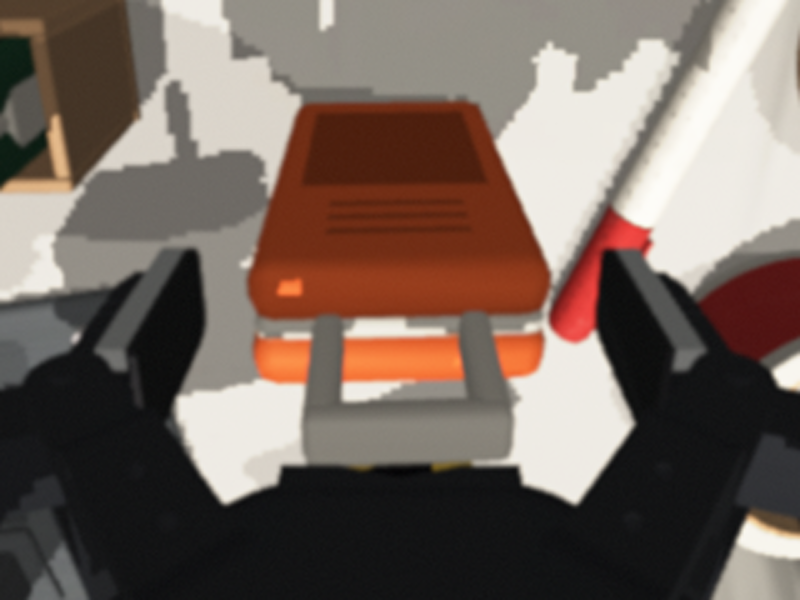

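Emit:
send_rows --motion '[{"dx": 0, "dy": 0, "dz": -10, "yaw": 0, "fingers": 85}, {"dx": 0, "dy": 0, "dz": -45, "yaw": 0, "fingers": 85}, {"dx": 0, "dy": 0, "dz": -45, "yaw": 0, "fingers": 85}, {"dx": 0, "dy": 0, "dz": -20, "yaw": 0, "fingers": 85}]'

```text
time_s: 13.55
ee_pos: [0.4014, 0.4792, 0.3654]
ee_rot: [0.019, -0.017, 1.0, 0.017]
wrist_force: [0.2, 0.2, 0.1]
grip_width: 0.085
```

```bash
python3 -c "
from h import *
gplan(.41,.485,.0865,91.6)
print(arm.observe()['joints'])
d=wrist();cv2.imwrite('pics/w19.png',d['color']);import pickle;pickle.dump(d,open('w19.pkl','wb'))"
```

```text
grasp pt [407.1 484.6 210.6] zax [ 0.0365  0.0351 -0.9987]
pos [401.4 479.2 365.4] yang 92.02 tilt 2.9
tool delta [  1.7  -3.9 124. ] rows 3 each [ 0.6 -1.3 41.3]
yaw rad 0.0072
F [0.2 0.2 0.1] w 0.08500430319929853
[-0.93919009  0.28761617 -0.01001643  1.6056924   0.01292548  1.19856135
  0.65220879]
```

View pics/w19.png

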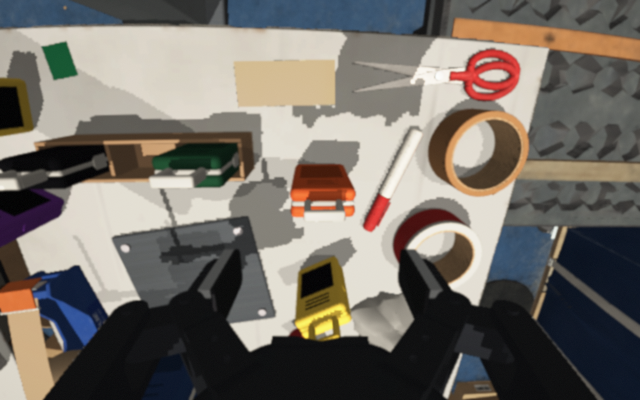

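```bash
python3 - <<'E'
from h import *
import pickle;d=pickle.load(open('w19.pkl','rb'))
crop(d,270,150,110,85,7,'pics/w19c.png')
c=cv2.cvtColor(d['color'],cv2.COLOR_BGR2HSV)
E
```

```text
(no output)
```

View pics/w19c.png

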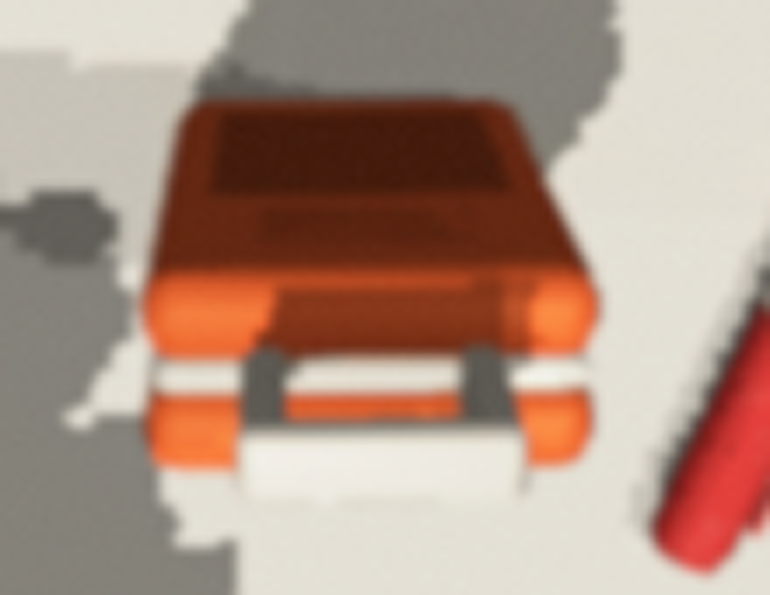

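```bash
python3 - <<'E'
from h import *
import pickle;d=pickle.load(open('w19.pkl','rb'))
f=lambda x,y:(x/7+270-.43,y/7+150-.43)
def seg(n,a,b,z):
    A=onz(d,f(*a),z);B=onz(d,f(*b),z);v=B-A;print(n,np.round((A+B)*500,1),"len",np.linalg.norm(v)*1000,"yang",np.degrees(np.arctan2(v[1],v[0])))
    return (A+B)/2
a=seg("eye front top",(243,432),(523,427),.128)
b=seg("eye back top",(247,497),(520,490),.128);print((a+b)/2)
a=seg("top front",(147,300),(598,300),.095)
b=seg("top back",(152,440),(592,435),.095);print((a+b)/2)
a=seg("band",(155,375),(590,372),.1)
a=seg("bottom front",(185,105),(530,105),.0)
E
```

```text
eye front top [410.9 491.  128. ] len 32.101205111146854 yang 92.29957659132656
eye back top [419.  491.4 128. ] len 31.702657463271382 yang 92.72316070304119
[0.41492548 0.49118222 0.128     ]
top front [406.7 491.2  95. ] len 58.607318462144804 yang 91.34682162266074
top back [426.1 491.9  95. ] len 58.71502484522291 yang 91.88877321539198
[0.4164347  0.49154023 0.095     ]
band [415.  491.3 100. ] len 56.11307612785534 yang 91.6833599859187
bottom front [403.7 492.7   0. ] len 60.56848539249418 yang 91.56267054083112
```

Emit:
send_rows --motion '[{"dx": 0, "dy": 0, "dz": -25, "yaw": 0.145, "fingers": 85}, {"dx": 0, "dy": 0, "dz": -25, "yaw": 0.145, "fingers": 85}, {"dx": 0, "dy": 0, "dz": -25, "yaw": 0.145, "fingers": 85}, {"dx": 0, "dy": 0, "dz": -25, "yaw": 0.145, "fingers": 85}, {"dx": 0, "dy": 0, "dz": -25, "yaw": 0.145, "fingers": 85}]'

```text
time_s: 14.1
ee_pos: [0.3959, 0.4733, 0.4983]
ee_rot: [0.011, 0.348, 0.937, 0.024]
wrist_force: [0.2, -0.6, 0.2]
grip_width: 0.085
```

```bash
python3 -c "
from h import *
gplan(.4155,.4915,.0865,2)
print(arm.observe()['joints'])"
```

```text
grasp pt [401.6 479.  343.5] zax [ 0.0372  0.037  -0.9986]
pos [395.9 473.3 498.3] yang 49.2 tilt 3.01
tool delta [ -1.3   5.1 257.6] rows 6 each [-0.2  0.8 42.9]
yaw rad 0.8239
F [ 0.2 -0.6  0.2] w 0.08503447249798193
[-1.01660432  0.21448031  0.08222147  1.42822831 -0.00951867  1.44772085
 -0.07712866]
```

Emit:
send_rows --motion '[{"dx": 0, "dy": 0, "dz": 0, "yaw": 0.145, "fingers": 85}, {"dx": 0, "dy": 0, "dz": 0, "yaw": 0.145, "fingers": 85}, {"dx": 0, "dy": 0, "dz": 0, "yaw": 0.145, "fingers": 85}, {"dx": 0, "dy": 0, "dz": 0, "yaw": 0.145, "fingers": 85}, {"dx": 0, "dy": 0, "dz": 0, "yaw": 0.145, "fingers": 85}]'

```text
time_s: 14.6
ee_pos: [0.3954, 0.4725, 0.5066]
ee_rot: [0.001, 0.667, 0.744, 0.031]
wrist_force: [0.1, -0.2, 0.5]
grip_width: 0.0849
```

```bash
python3 -c "
from h import *
gplan(.4155,.4915,.25,2)
print(arm.observe()['joints'])"
```

```text
grasp pt [401.9 479.6 351.9] zax [ 0.0425  0.0457 -0.998 ]
pos [395.4 472.5 506.6] yang 6.18 tilt 3.58
tool delta [  6.2   9.9 102.9] rows 3 each [ 2.1  3.3 34.3]
yaw rad 0.073
F [ 0.1 -0.2  0.5] w 0.08494215099210521
[-1.07638314  0.20674464  0.15458225  1.42337911 -0.02523154  1.45176289
 -0.81491029]
```

Emit:
send_rows --motion '[{"dx": 2, "dy": 3, "dz": 45, "yaw": 0.073, "fingers": 85}, {"dx": 2, "dy": 3, "dz": 45, "yaw": 0, "fingers": 85}, {"dx": 2, "dy": 3, "dz": 15, "yaw": 0, "fingers": 85}]'

```text
time_s: 14.9
ee_pos: [0.4087, 0.4845, 0.4055]
ee_rot: [-0.002, 0.697, 0.716, 0.036]
wrist_force: [-1.3, -0.3, -0.4]
grip_width: 0.0852
```

```bash
python3 -c "
from h import *
gplan(.4155,.4915,.25,2)"
```

```text
grasp pt [416.  492.7 250.9] zax [ 0.0473  0.0534 -0.9975]
pos [408.7 484.5 405.5] yang 1.5 tilt 4.09
tool delta [-1.3 -0.6  0.8] rows 1 each [-1.3 -0.6  0.8]
yaw rad -0.0087
F [-1.3 -0.3 -0.4] w 0.08518803897745958
```

Emit:
send_rows --motion '[{"dx": 0, "dy": 0, "dz": -50, "yaw": 0, "fingers": 85}, {"dx": 0, "dy": 0, "dz": -50, "yaw": 0, "fingers": 85}, {"dx": 0, "dy": 0, "dz": -50, "yaw": 0, "fingers": 85}]'

```text
time_s: 15.2
ee_pos: [0.4014, 0.4766, 0.5485]
ee_rot: [0.0, 0.697, 0.717, 0.026]
wrist_force: [0.7, 1.9, 0.2]
grip_width: 0.0851
```

```bash
python3 -c "
from h import *
gplan(.4155,.4915,.25,2)"
```

```text
grasp pt [406.9 482.3 393.7] zax [ 0.0358  0.0368 -0.9987]
pos [401.4 476.6 548.5] yang 1.61 tilt 2.94
tool delta [  3.8   3.5 144.2] rows 4 each [ 0.9  0.9 36. ]
yaw rad -0.0068
F [0.7 1.9 0.2] w 0.08511412819306943
```

Emit:
send_rows --motion '[{"dx": 2, "dy": 2, "dz": 50, "yaw": 0, "fingers": 85}, {"dx": 2, "dy": 2, "dz": 50, "yaw": 0, "fingers": 85}, {"dx": 0, "dy": 0, "dz": 40, "yaw": 0, "fingers": 85}]'

```text
time_s: 15.5
ee_pos: [0.4135, 0.4891, 0.4305]
ee_rot: [-0.003, 0.696, 0.717, 0.043]
wrist_force: [0.9, 1.0, -0.6]
grip_width: 0.085
```

```bash
python3 -c "
from h import *
gplan(.4155,.4915,.25,2)"
```

```text
grasp pt [422.1 499.3 276. ] zax [ 0.0557  0.0655 -0.9963]
pos [413.5 489.1 430.5] yang 1.61 tilt 4.93
tool delta [-9.2 -8.3 25.1] rows 1 each [-9.2 -8.3 25.1]
yaw rad -0.0068
F [ 0.9  1.  -0.6] w 0.08500327410653018
```

Emit:
send_rows --motion '[{"dx": 0, "dy": 0, "dz": -50, "yaw": 0, "fingers": 85}, {"dx": 0, "dy": 0, "dz": -50, "yaw": 0, "fingers": 85}, {"dx": 0, "dy": 0, "dz": -50, "yaw": 0, "fingers": 85}]'

```text
time_s: 15.8
ee_pos: [0.4038, 0.4779, 0.562]
ee_rot: [-0.0, 0.696, 0.718, 0.024]
wrist_force: [1.2, 0.5, 0.4]
grip_width: 0.0852
```

```bash
python3 -c "
from h import *
gplan(.4155,.4915,.25,2)"
```

```text
grasp pt [408.9 483.2 407.2] zax [ 0.0329  0.0339 -0.9989]
pos [403.8 477.9 562. ] yang 1.74 tilt 2.71
tool delta [  2.9   1.5 157.5] rows 4 each [ 0.7  0.4 39.4]
yaw rad -0.0045
F [1.2 0.5 0.4] w 0.08516560432787205
```

Emit:
send_rows --motion '[{"dx": 0, "dy": 0, "dz": 0, "yaw": 0, "fingers": 85}]'

```text
time_s: 15.9
ee_pos: [0.4037, 0.4771, 0.5711]
ee_rot: [-0.001, 0.696, 0.718, 0.029]
wrist_force: [-0.2, 0.0, -0.4]
grip_width: 0.0849
```

```bash
python3 -c "
from h import *
gplan(.4155,.4915,.25,2)"
```

```text
grasp pt [409.8 483.8 416.3] zax [ 0.0393  0.0433 -0.9983]
pos [403.7 477.1 571.1] yang 1.73 tilt 3.35
tool delta [  0.5  -0.9 166.6] rows 4 each [ 0.1 -0.2 41.7]
yaw rad -0.0046
F [-0.2  0.  -0.4] w 0.08486354778838458
```

Emit:
send_rows --motion '[{"dx": 0, "dy": 0, "dz": 12, "yaw": 0, "fingers": 85}, {"dx": 0, "dy": 0, "dz": 12, "yaw": 0, "fingers": 85}, {"dx": 0, "dy": 0, "dz": 12, "yaw": 0, "fingers": 85}, {"dx": 0, "dy": 0, "dz": 12, "yaw": 0, "fingers": 85}]'

```text
time_s: 16.3
ee_pos: [0.4057, 0.479, 0.5224]
ee_rot: [-0.001, 0.695, 0.718, 0.031]
wrist_force: [0.0, -0.5, -1.5]
grip_width: 0.0848
```

```bash
python3 -c "
from h import *
gplan(.4155,.4915,.25,2)"
```

```text
grasp pt [412.1 486.2 367.7] zax [ 0.0414  0.0464 -0.9981]
pos [405.7 479.  522.4] yang 1.77 tilt 3.57
tool delta [-1.000e-01 -1.500e+00  1.179e+02] rows 3 each [-0.  -0.5 39.3]
yaw rad -0.004
F [ 0.  -0.5 -1.5] w 0.08476559023855403
```

Emit:
send_rows --motion '[{"dx": 0, "dy": 0, "dz": 25, "yaw": 0, "fingers": 85}, {"dx": 0, "dy": 0, "dz": 25, "yaw": 0, "fingers": 85}, {"dx": 0, "dy": 0, "dz": 25, "yaw": 0, "fingers": 85}, {"dx": 0, "dy": 0, "dz": 20, "yaw": 0, "fingers": 85}]'

```text
time_s: 16.7
ee_pos: [0.4089, 0.4825, 0.4176]
ee_rot: [-0.001, 0.695, 0.718, 0.028]
wrist_force: [-1.1, -0.3, 0.3]
grip_width: 0.0848
```

```bash
python3 -c "
from h import *
gplan(.4155,.4915,.25,2)"
```

```text
grasp pt [414.7 488.9 262.9] zax [ 0.0377  0.0412 -0.9984]
pos [408.9 482.5 417.6] yang 1.8 tilt 3.2
tool delta [ 2.1  0.4 13. ] rows 1 each [ 2.1  0.4 13. ]
yaw rad -0.0035
F [-1.1 -0.3  0.3] w 0.08476046025262936
```

Emit:
send_rows --motion '[{"dx": 0, "dy": 0, "dz": -50, "yaw": 0, "fingers": 85}, {"dx": 0, "dy": 0, "dz": -50, "yaw": 0, "fingers": 85}, {"dx": 0, "dy": 0, "dz": -40, "yaw": 0, "fingers": 85}, {"dx": 0, "dy": 0, "dz": -10, "yaw": 0, "fingers": 85}]'

```text
time_s: 17.1
ee_pos: [0.4024, 0.4761, 0.5533]
ee_rot: [0.002, 0.695, 0.718, 0.013]
wrist_force: [0.3, 0.5, 0.0]
grip_width: 0.0853
```

```bash
python3 -c "
from h import *
gplan(.4155,.4915,.25,2)"
```

```text
grasp pt [405.6 478.8 398.3] zax [ 0.0208  0.0171 -0.9996]
pos [402.4 476.1 553.3] yang 1.85 tilt 1.55
tool delta [  9.9   7.1 148.7] rows 4 each [ 2.5  1.8 37.2]
yaw rad -0.0026
F [0.3 0.5 0. ] w 0.08528242480126769
```

Emit:
send_rows --motion '[{"dx": 2, "dy": 2, "dz": 25, "yaw": 0, "fingers": 85}, {"dx": 2, "dy": 2, "dz": 25, "yaw": 0, "fingers": 85}, {"dx": 2, "dy": 0, "dz": 25, "yaw": 0, "fingers": 85}, {"dx": 2, "dy": 0, "dz": 25, "yaw": 0, "fingers": 85}, {"dx": 0, "dy": 0, "dz": 20, "yaw": 0, "fingers": 85}]'

```text
time_s: 17.6
ee_pos: [0.4088, 0.4865, 0.426]
ee_rot: [0.002, 0.695, 0.719, 0.014]
wrist_force: [-0.4, 0.6, 0.2]
grip_width: 0.0848
```

```bash
python3 -c "
from h import *
gplan(.4155,.4915,.25,2)"
```

```text
grasp pt [412.  489.1 271. ] zax [ 0.021   0.0173 -0.9996]
pos [408.8 486.5 426. ] yang 1.86 tilt 1.56
tool delta [ 1.9  3.1 21.1] rows 1 each [ 1.9  3.1 21.1]
yaw rad -0.0024
F [-0.4  0.6  0.2] w 0.08478801974392232
```

Emit:
send_rows --motion '[{"dx": 0, "dy": 0, "dz": -50, "yaw": 0, "fingers": 85}, {"dx": 0, "dy": 0, "dz": -50, "yaw": 0, "fingers": 85}, {"dx": 0, "dy": 0, "dz": -35, "yaw": 0, "fingers": 85}, {"dx": 0, "dy": 0, "dz": -10, "yaw": 0, "fingers": 85}]'

```text
time_s: 18.0
ee_pos: [0.405, 0.4839, 0.5546]
ee_rot: [0.004, 0.695, 0.719, -0.002]
wrist_force: [-0.1, 0.2, 0.1]
grip_width: 0.085
```

```bash
python3 -c "
from h import *
gplan(.4155,.4915,.25,2)"
```

```text
grasp pt [405.3 482.5 399.6] zax [ 0.0025 -0.009  -1.    ]
pos [405.  483.9 554.6] yang 1.89 tilt 0.54
tool delta [ 10.1  10.1 149.5] rows 4 each [ 2.5  2.5 37.4]
yaw rad -0.0019
F [-0.1  0.2  0.1] w 0.08498627179951308
```

Emit:
send_rows --motion '[{"dx": 4, "dy": 4, "dz": 25, "yaw": 0, "fingers": 85}, {"dx": 3, "dy": 3, "dz": 30, "yaw": 0, "fingers": 85}, {"dx": 3, "dy": 3, "dz": 30, "yaw": 0, "fingers": 85}, {"dx": 0, "dy": 0, "dz": 30, "yaw": 0, "fingers": 85}, {"dx": 0, "dy": 0, "dz": 25, "yaw": 0, "fingers": 85}]'

```text
time_s: 18.5
ee_pos: [0.4152, 0.4932, 0.4058]
ee_rot: [0.004, 0.695, 0.719, -0.002]
wrist_force: [0.9, -0.4, 0.1]
grip_width: 0.0855
```

```bash
python3 -c "
from h import *
gplan(.4155,.4915,.18,2)
d=wrist();cv2.imwrite('pics/w20.png',d['color']);import pickle;pickle.dump(d,open('w20.pkl','wb'))"
```

```text
grasp pt [415.7 491.8 250.9] zax [ 0.0028 -0.0087 -1.    ]
pos [415.2 493.2 405.8] yang 1.9 tilt 0.52
tool delta [ 0.3 -0.4 70.9] rows 2 each [ 0.2 -0.2 35.4]
yaw rad -0.0017
F [ 0.9 -0.4  0.1] w 0.08552543633610811
```

View pics/w20.png

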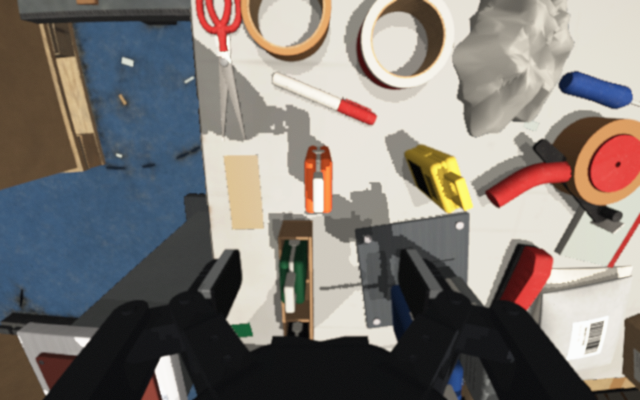

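Emit:
send_rows --motion '[{"dx": 0, "dy": 0, "dz": 25, "yaw": 0, "fingers": 85}, {"dx": 0, "dy": 0, "dz": 25, "yaw": 0, "fingers": 85}, {"dx": 0, "dy": 0, "dz": 25, "yaw": 0, "fingers": 85}, {"dx": 0, "dy": 0, "dz": 25, "yaw": 0, "fingers": 85}, {"dx": 0, "dy": 0, "dz": 20, "yaw": 0, "fingers": 85}]'

```text
time_s: 19.05
ee_pos: [0.4129, 0.4887, 0.2719]
ee_rot: [0.005, 0.695, 0.719, -0.009]
wrist_force: [0.3, -0.0, -0.9]
grip_width: 0.0847
```

```bash
python3 -c "
from h import *
gplan(.4155,.4915,.085,2)
import pickle;d=pickle.load(open('w20.pkl','rb'));crop(d,250,130,140,110,5.5,'pics/w20c.png')
d=wrist();crop(d,160,130,320,240,2.5,'pics/w21.png')"
```

```text
grasp pt [412.1 485.7 117. ] zax [-0.005  -0.0198 -0.9998]
pos [412.9 488.7 271.9] yang 1.91 tilt 1.17
tool delta [ 6.3  3.7 31.8] rows 1 each [ 6.3  3.7 31.8]
yaw rad -0.0015
F [ 0.3 -0.  -0.9] w 0.08469491216979338
```

View pics/w21.png

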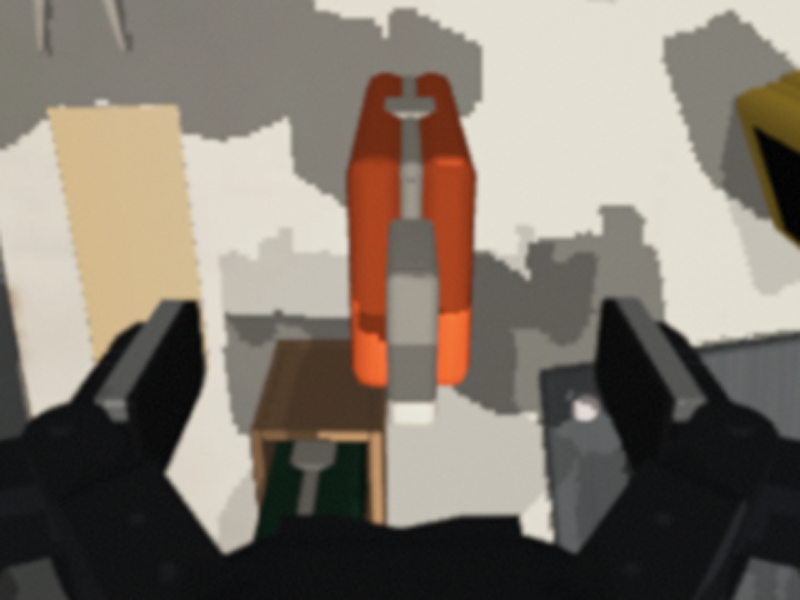

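View pics/w20c.png

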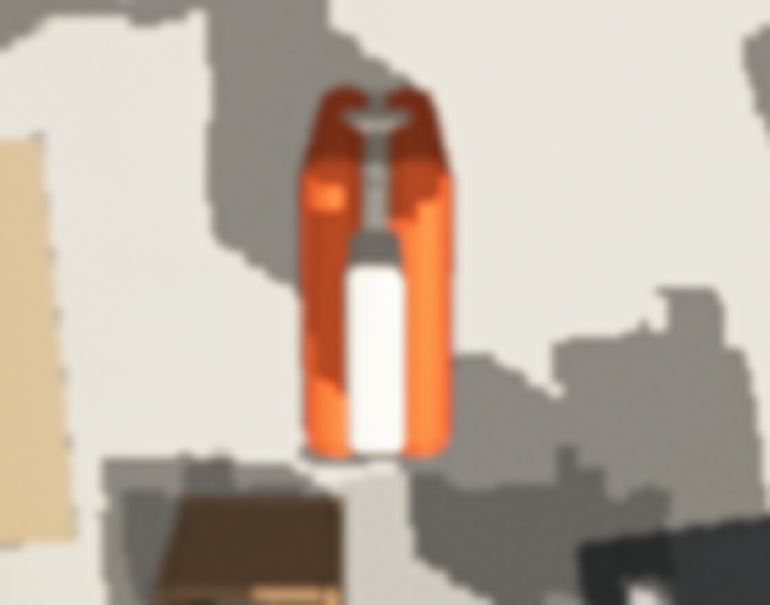

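Emit:
send_rows --motion '[{"dx": 3, "dy": 2, "dz": 12, "yaw": 0, "fingers": 85}, {"dx": 3, "dy": 2, "dz": 12, "yaw": 0, "fingers": 85}, {"dx": 0, "dy": 0, "dz": 6, "yaw": 0, "fingers": 70}]'

```text
time_s: 19.4
ee_pos: [0.4158, 0.4936, 0.2361]
ee_rot: [0.006, 0.695, 0.719, -0.012]
wrist_force: [-0.2, 1.0, 0.5]
grip_width: 0.0728
```

```bash
python3 -c "
from h import *
gplan(.4155,.4915,.085,2)"
```

```text
grasp pt [414.5 489.8  81.1] zax [-0.0083 -0.0246 -0.9997]
pos [415.8 493.6 236.1] yang 1.92 tilt 1.49
tool delta [ 1.6  1.  -3.9] rows 1 each [ 1.6  1.  -3.9]
yaw rad -0.0013
F [-0.2  1.   0.5] w 0.07283659996862984
```

Emit:
send_rows --motion '[{"dx": 1, "dy": 1, "dz": -2, "yaw": 0, "fingers": 45}, {"dx": 0, "dy": 0, "dz": 0, "yaw": 0, "fingers": 25}, {"dx": 0, "dy": 0, "dz": 0, "yaw": 0, "fingers": 20}, {"dx": 0, "dy": 0, "dz": 0, "yaw": 0, "fingers": 20}, {"dx": 0, "dy": 0, "dz": 0, "yaw": 0, "fingers": 20}]' --squeeze 50

```text
time_s: 19.9
ee_pos: [0.4172, 0.4952, 0.2393]
ee_rot: [0.005, 0.695, 0.719, -0.011]
wrist_force: [-0.3, 0.6, -1.9]
grip_width: 0.0292
```

```bash
python3 -c "
from h import *
gplan(.4155,.4915,.085,2)
d=wrist();crop(d,160,130,320,240,2.5,'pics/w22.png')"
```

```text
grasp pt [416.  491.6  84.3] zax [-0.0076 -0.0234 -0.9997]
pos [417.2 495.2 239.3] yang 1.92 tilt 1.41
tool delta [-0.1 -0.5 -0.7] rows 1 each [-0.1 -0.5 -0.7]
yaw rad -0.0014
F [-0.3  0.6 -1.9] w 0.02924569973032658
```

View pics/w22.png

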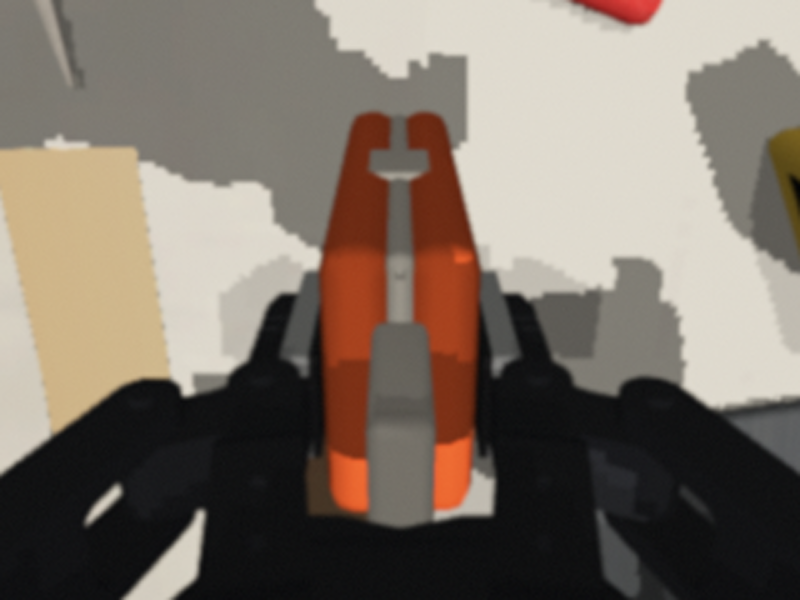

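Emit:
send_rows --motion '[{"dx": 0, "dy": 0, "dz": -6, "yaw": 0, "fingers": 20}, {"dx": 0, "dy": 0, "dz": -20, "yaw": 0, "fingers": 20}, {"dx": 0, "dy": 0, "dz": -20, "yaw": 0, "fingers": 20}, {"dx": 0, "dy": -5, "dz": -20, "yaw": 0, "fingers": 20}, {"dx": 0, "dy": -5, "dz": -20, "yaw": 0, "fingers": 20}]'

```text
time_s: 20.45
ee_pos: [0.4075, 0.4956, 0.326]
ee_rot: [0.006, 0.695, 0.718, -0.014]
wrist_force: [1.0, 0.1, -2.0]
grip_width: 0.0289
```

```bash
python3 -c "
from h import *
gplan(.390,.3035,.25,1.6)"
```

```text
grasp pt [405.8 491.  171. ] zax [-0.0111 -0.0292 -0.9995]
pos [407.5 495.6 326. ] yang 1.85 tilt 1.79
tool delta [-189.1  -22.8  -73.3] rows 5 each [-37.8  -4.6 -14.7]
yaw rad 0.0044
F [ 1.   0.1 -2. ] w 0.02888323591721222
```

Emit:
send_rows --motion '[{"dx": 0, "dy": -5, "dz": -20, "yaw": 0.004, "fingers": 20}, {"dx": 0, "dy": -5, "dz": -20, "yaw": 0, "fingers": 20}, {"dx": 0, "dy": -5, "dz": -20, "yaw": 0, "fingers": 20}, {"dx": 0, "dy": 0, "dz": -13, "yaw": 0, "fingers": 20}, {"dx": 0, "dy": 0, "dz": 0, "yaw": 0, "fingers": 20}]'

```text
time_s: 20.95
ee_pos: [0.3925, 0.497, 0.4076]
ee_rot: [0.006, 0.697, 0.717, -0.011]
wrist_force: [-0.4, 0.3, -3.5]
grip_width: 0.0292
```

```bash
python3 -c "
from h import *
gplan(.390,.3035,.25,1.6)
d=get_image('scene');crop(d,210,110,240,180,3.3,'pics/s23.png')"
```

```text
grasp pt [391.3 493.3 252.7] zax [-0.008  -0.024  -0.9997]
pos [392.5 497.  407.6] yang 1.62 tilt 1.45
tool delta [-189.6   -6.6    7.2] rows 5 each [-37.9  -1.3   1.4]
yaw rad 0.0004
F [-0.4  0.3 -3.5] w 0.029156005354519635
```

View pics/s23.png

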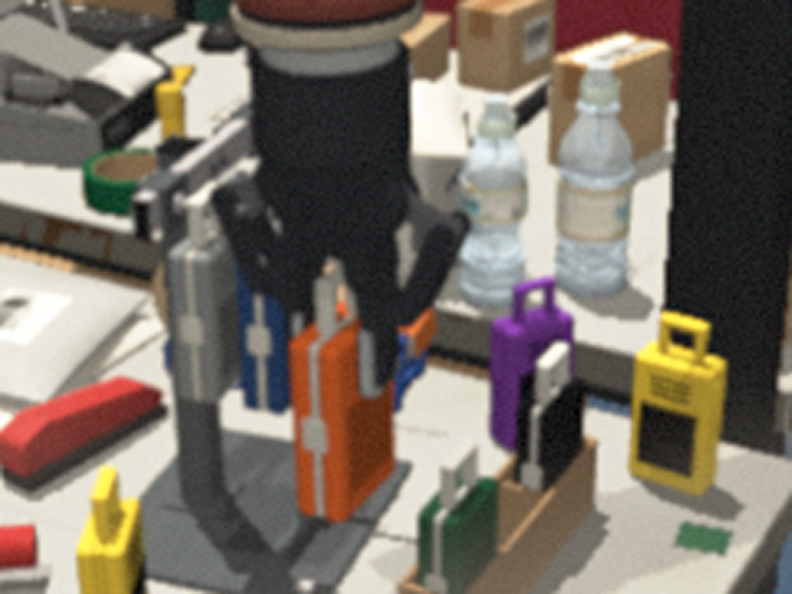

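Emit:
send_rows --motion '[{"dx": -25, "dy": -2, "dz": 0, "yaw": 0, "fingers": 20}, {"dx": -35, "dy": -2, "dz": 0, "yaw": 0, "fingers": 20}, {"dx": -35, "dy": -2, "dz": 0, "yaw": 0, "fingers": 20}, {"dx": -35, "dy": 0, "dz": 0, "yaw": 0, "fingers": 20}, {"dx": -25, "dy": 0, "dz": 0, "yaw": 0, "fingers": 20}]'

```text
time_s: 21.5
ee_pos: [0.3897, 0.3391, 0.4027]
ee_rot: [0.006, 0.695, 0.719, -0.017]
wrist_force: [-0.0, -0.3, -2.0]
grip_width: 0.0294
```

```bash
python3 -c "
from h import *
gplan(.390,.3035,.25,1.6)
print(arm.observe()['joints'])"
```

```text
grasp pt [387.4 334.1 247.8] zax [-0.0145 -0.0322 -0.9994]
pos [389.7 339.1 402.7] yang 1.88 tilt 2.02
tool delta [-30.7   1.5  -1.2] rows 1 each [-30.7   1.5  -1.2]
yaw rad 0.0049
F [-0.  -0.3 -2. ] w 0.029414786541233317
[-1.00139193  0.07148639  0.20577989  1.78479289 -0.00252125  1.31997856
 -0.76209714]
```

Emit:
send_rows --motion '[{"dx": -15, "dy": 1, "dz": 0, "yaw": 0.005, "fingers": 20}, {"dx": -14, "dy": 1, "dz": 0, "yaw": 0, "fingers": 20}, {"dx": 0, "dy": 0, "dz": 0, "yaw": 0, "fingers": 20}]'

```text
time_s: 21.8
ee_pos: [0.3935, 0.3052, 0.4016]
ee_rot: [0.006, 0.699, 0.715, -0.018]
wrist_force: [-0.7, -1.0, -2.7]
grip_width: 0.0297
```

```bash
python3 -c "
from h import *
gplan(.390,.3035,.25,1.6)
d=wrist();cv2.imwrite('pics/w24.png',d['color']);import pickle;pickle.dump(d,open('w24.pkl','wb'))
d=get_image('top');crop(d,250,190,150,90,5,'pics/t24.png')
d=get_image('scene');crop(d,260,140,200,150,4,'pics/s24.png')"
```

```text
grasp pt [391.  299.8 246.7] zax [-0.0166 -0.0348 -0.9993]
pos [393.5 305.2 401.6] yang 1.3 tilt 2.21
tool delta [ 3.6 -0.9 -3.4] rows 1 each [ 3.6 -0.9 -3.4]
yaw rad -0.0052
F [-0.7 -1.  -2.7] w 0.029725480128792822
```

View pics/w24.png

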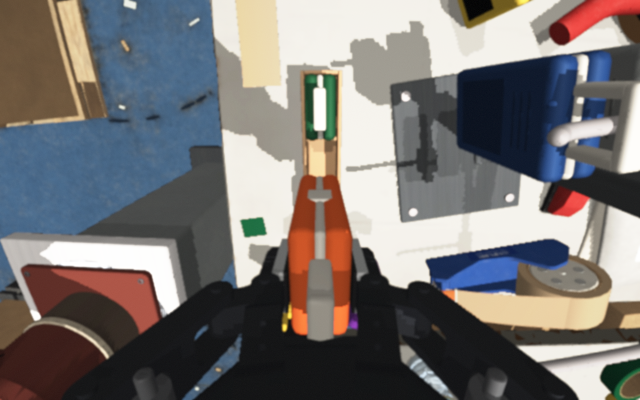

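View pics/s24.png

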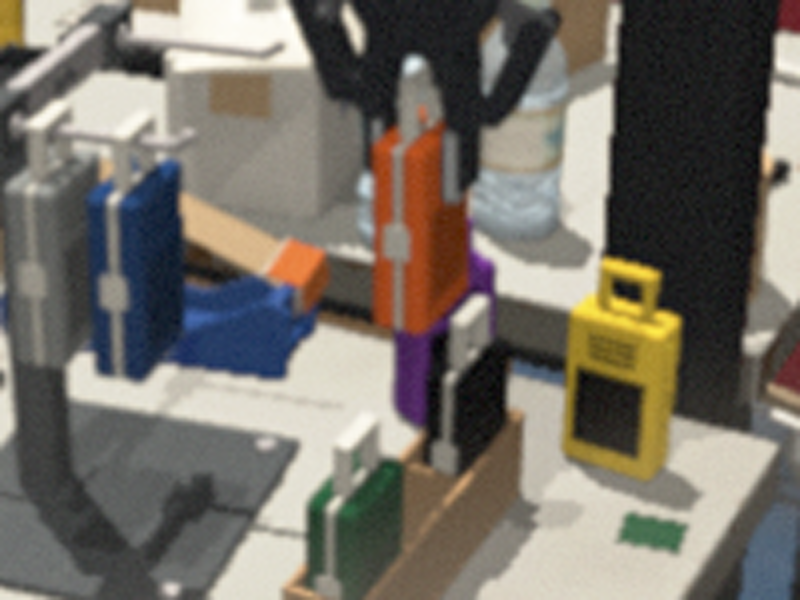

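```bash
python3 -c "
from h import *
import pickle;d=pickle.load(open('w24.pkl','rb'));crop(d,270,60,100,150,4,'pics/w24c.png')"
```

```text
(no output)
```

View pics/w24c.png

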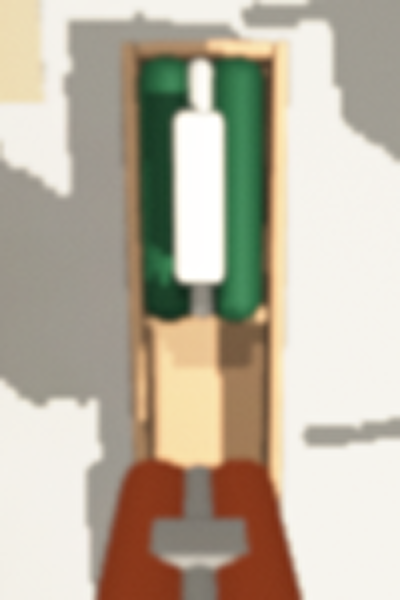

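```bash
python3 - <<'E'
from h import *
import pickle;d=pickle.load(open('w24.pkl','rb'))
f=lambda x,y:(x/4+270-.375,y/4+60-.375)
def P(n,a,z): q=onz(d,f(*a),z);print(n,np.round(q*1000,1));return q
a=P("tray L end",(123,44),.055);b=P("tray R end",(288,44),.055)
a2=P("L",(133,400),.055);b2=P("R",(284,400),.055)
m=(a+b)/2;m2=(a2+b2)/2;print(m,m2,np.linalg.norm(a-b),np.linalg.norm(a2-b2))
v=m-m2;print("ang y",np.degrees(np.arctan2(-v[0],v[1])))
# extrapolate centre 107 mm from end
u=np.array([-np.sin(np.radians(1.6)),np.cos(np.radians(1.6)),0])
print("centre from end",m-u*.107, m2+(-u)*((m2-(m-u*.107))@u))
P("partition top (green side)",(150,320),.055)
P("partition top R",(265,318),.055)
# orange bottom edge: z about .1627
A=P("obot L",(135,465),.1627);B=P("obot R",(265,465),.1627);print((A+B)/2)
E
```

```text
tray L end [366.8 409.3  55. ]
tray R end [409.7 410.3  55. ]
L [369.7 314.8  55. ]
R [413.1 316.   55. ]
[0.38824998 0.40978138 0.055     ] [0.3914324  0.31538025 0.055     ] 0.043006207544498166 0.0434214496179138
ang y 1.9308057403234589
centre from end [0.3912376 0.3028231 0.055    ] [0.39178273 0.30283832 0.055     ]
partition top (green side) [374.4 337.8  55. ]
partition top R [406.7 339.2  55. ]
obot L [378.  325.8 162.7]
obot R [403.1 326.4 162.7]
[0.3905523  0.32610336 0.1627    ]
```

```bash
cat >> h.py <<'E'
def bplan(x=.3911,y=.3032):
    R,p=Rt(); g=p+R[:,2]*.155; dz=R[:,2]-np.array([-.0076,-.0234,-.9997])
    b=g+np.array([dz[0],dz[1],-1])*.084
    print("bottom",np.round(b*1000,1),"lean",np.round(dz[:2],4),"yang",np.degrees(np.arctan2(R[1,1],R[0,1])))
    print("need tool",np.round(R.T@(np.array([x,y,b[2]])-b)*1000,1),"F",np.round(arm.observe()["wrist_force"],1),arm.observe()["grip_width"],arm.observe()["time_s"])
E
python3 -c "
from h import *
bplan()"
```

```text
bottom [389.4 301.6 162.8] lean [-0.0089 -0.0106] yang 1.4867380027397339
need tool [ 1.5  1.7 -0.1] F [-0.9  0.8 -2.3] 0.02947443208261295 21.95
```

Emit:
send_rows --motion '[{"dx": 1.5, "dy": 1.5, "dz": 20, "yaw": 0, "fingers": 20}, {"dx": 0, "dy": 0, "dz": 25, "yaw": 0, "fingers": 20}, {"dx": 0, "dy": 0, "dz": 15, "yaw": 0, "fingers": 20}, {"dx": 0, "dy": 0, "dz": 0, "yaw": 0, "fingers": 20}]'

```text
time_s: 22.35
ee_pos: [0.3923, 0.3126, 0.34]
ee_rot: [0.006, 0.695, 0.719, -0.017]
wrist_force: [-0.0, 0.4, -2.6]
grip_width: 0.0291
```

```bash
python3 -c "
from h import *
bplan()
d=wrist();crop(d,250,100,140,140,5,'pics/w25.png');import pickle;pickle.dump(d,open('w25.pkl','wb'))
bplan()"
```

```text
bottom [389.4 306.9 101.1] lean [-0.0075 -0.0087] yang 1.8754771082099277
need tool [-3.8  1.6  0.1] F [-0.   0.4 -2.6] 0.029102291744338076 22.35
bottom [389.7 307.4 102.1] lean [-0.0067 -0.0078] yang 1.8819562471681432
need tool [-4.2  1.2  0.1] F [ 0.5 -0.1 -2.3] 0.029373915741871013 22.4
```

View pics/w25.png

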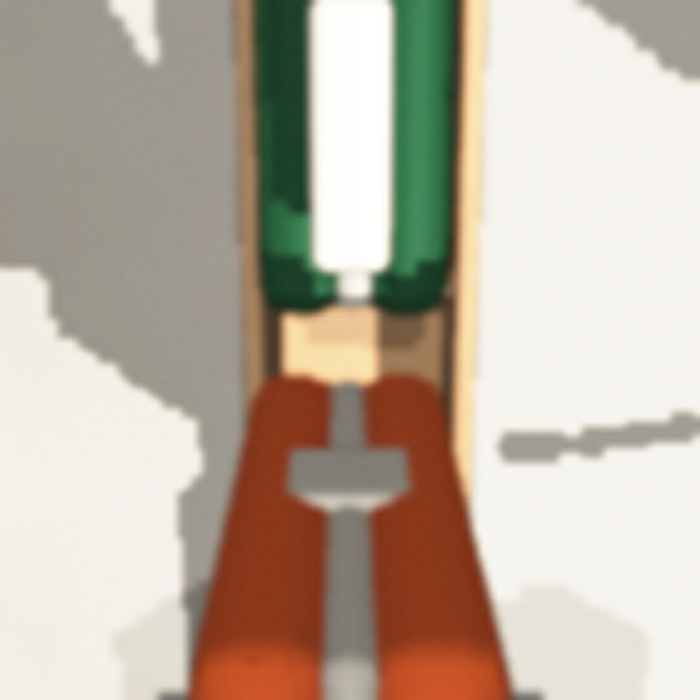

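```bash
python3 - <<'E'
from h import *
import pickle;d=pickle.load(open('w25.pkl','rb'))
f=lambda x,y:(x/5+250-.4,y/5+100-.4)
def P(n,a,z): q=onz(d,f(*a),z);print(n,np.round(q*1000,1));return q
A=P("obot L",(253,395),.1025);B=P("obot R",(448,395),.1025);print((A+B)/2,B-A)
P("obot edge",(348,380),.1015)
A=P("tray L",(240,200),.055);B=P("tray R",(486,200),.055);print((A+B)/2,B-A)
A=P("tray L",(248,370),.055);B=P("tray R",(475,370),.055);print((A+B)/2)
P("part",(275,312),.055)
E
```

```text
obot L [374.6 331.8 102.5]
obot R [404.5 333.  102.5]
[0.38955263 0.33240995 0.1025    ] [0.02991079 0.00112099 0.        ]
obot edge [389.1 334.5 101.5]
tray L [368.1 354.6  55. ]
tray R [412.5 356.2  55. ]
[0.39031607 0.35538692 0.055     ] [0.04437479 0.00157185 0.        ]
tray L [369.9 322.9  55. ]
tray R [412.5 324.5  55. ]
[0.39117897 0.32370937 0.055     ]
part [374.8 334.2  55. ]
```

Emit:
send_rows --motion '[{"dx": -3.5, "dy": 1.5, "dz": 10, "yaw": 0, "fingers": 20}, {"dx": 0, "dy": 0, "dz": 10, "yaw": 0, "fingers": 20}, {"dx": 0, "dy": 0, "dz": 10, "yaw": 0, "fingers": 20}]'

```text
time_s: 22.7
ee_pos: [0.3945, 0.3102, 0.3122]
ee_rot: [0.006, 0.695, 0.719, -0.014]
wrist_force: [0.9, -0.4, -2.6]
grip_width: 0.0294
```

```bash
python3 -c "
from h import *
bplan()
d=get_image('scene');crop(d,300,170,130,100,6,'pics/s26.png')
d=wrist();crop(d,250,100,140,140,5,'pics/w26.png');import pickle;pickle.dump(d,open('w26.pkl','wb'))
bplan()"
```

```text
bottom [392.6 305.6  73.3] lean [-0.003 -0.004] yang 1.9901967296151382
need tool [-2.3 -1.6  0.1] F [ 0.9 -0.4 -2.6] 0.029364210423407627 22.7
bottom [391.6 304.4  72.1] lean [-0.0052 -0.0064] yang 1.9733603200431449
need tool [-1.2 -0.5  0. ] F [-0.4  0.1 -2.6] 0.02936866475083829 22.8
```

View pics/s26.png

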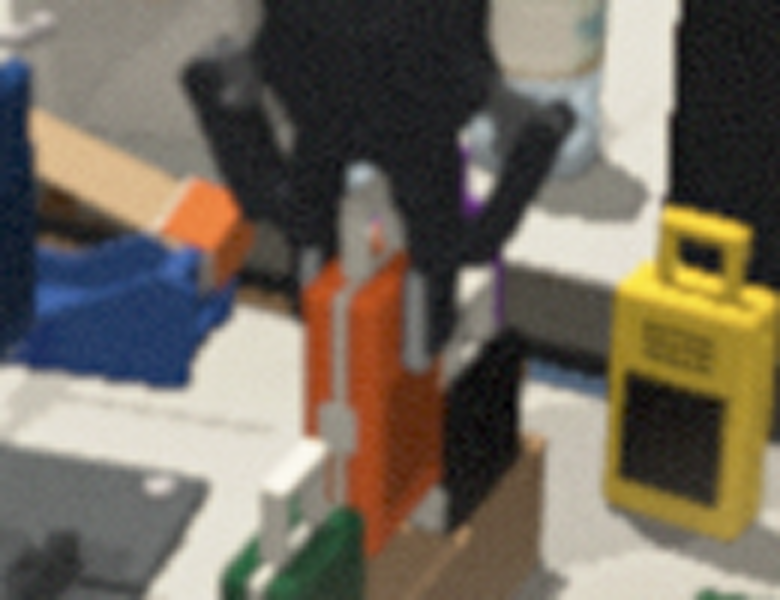

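View pics/w26.png

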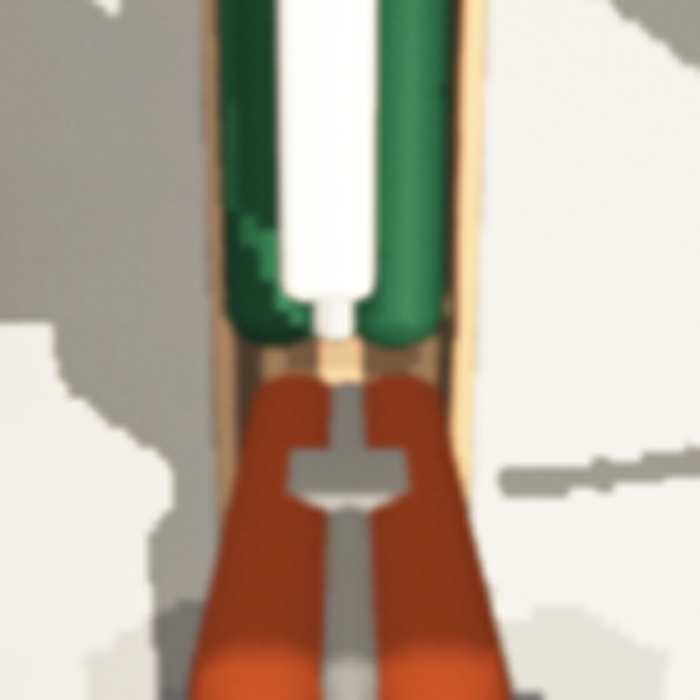

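```bash
python3 - <<'E'
from h import *
import pickle;d=pickle.load(open('w26.pkl','rb'))
f=lambda x,y:(x/5+250-.4,y/5+100-.4)
def P(n,a,z): q=onz(d,f(*a),z);print(n,np.round(q*1000,1));return q
A=P("obot L",(249,395),.0735);B=P("obot R",(448,395),.0735);print((A+B)/2,B-A)
P("obot edge",(348,380),.0725)
for r in (150,400):
    A=P("tray L",(213+(r-150)*.03,r),.055);B=P("tray R",(482-(r-150)*.036,r),.055);print((A+B)/2,B-A)
P("part?",(240,330),.055);P("green end",(280,345),.104)
bplan()
E
```

```text
obot L [376.4 329.7  73.5]
obot R [406.8 330.8  73.5]
[0.39159698 0.33024268 0.0735    ] [0.03043957 0.00117248 0.        ]
obot edge [391.4 332.3  72.5]
tray L [368.8 364.3  55. ]
tray R [411.2 365.8  55. ]
[0.38997066 0.36503771 0.055     ] [0.0423685  0.00153353 0.        ]
tray L [370.2 323.3  55. ]
tray R [412.3 324.9  55. ]
[0.39124899 0.32410195 0.055     ] [0.04219038 0.00162686 0.        ]
part? [373.3 335.4  55. ]
green end [382.7 345.3 104. ]
bottom [391.6 304.4  72.1] lean [-0.0052 -0.0064] yang 1.9733603200431449
need tool [-1.2 -0.5  0. ] F [-0.4  0.1 -2.6] 0.02936866475083829 22.8
```

Emit:
send_rows --motion '[{"dx": -0.8, "dy": 0, "dz": 7, "yaw": 0, "fingers": 20}, {"dx": 0, "dy": 0, "dz": 7, "yaw": 0, "fingers": 20}]'

```text
time_s: 23.0
ee_pos: [0.3942, 0.3085, 0.2971]
ee_rot: [0.006, 0.695, 0.719, -0.014]
wrist_force: [0.0, 0.5, -2.9]
grip_width: 0.0293
```

```bash
python3 -c "
from h import *
bplan()"
```

```text
bottom [392.1 303.7  58.2] lean [-0.004  -0.0051] yang 1.9684370934397357
need tool [-0.4 -1.   0. ] F [ 0.   0.5 -2.9] 0.029307384716054957 23.0
```

Emit:
send_rows --motion '[{"dx": -0.3, "dy": -0.4, "dz": 5, "yaw": 0, "fingers": 20}, {"dx": 0, "dy": 0, "dz": 5, "yaw": 0, "fingers": 20}]'

```text
time_s: 23.2
ee_pos: [0.3937, 0.3078, 0.2861]
ee_rot: [0.006, 0.695, 0.719, -0.014]
wrist_force: [-1.0, -0.2, -2.7]
grip_width: 0.0294
```

```bash
python3 -c "
from h import *
bplan()"
```

```text
bottom [391.5 302.9  47.2] lean [-0.0041 -0.0051] yang 1.9637065729797885
need tool [ 0.3 -0.4 -0. ] F [-1.  -0.2 -2.7] 0.029383967920821184 23.2
```

Emit:
send_rows --motion '[{"dx": 0, "dy": 0, "dz": 7, "yaw": 0, "fingers": 20}, {"dx": 0, "dy": 0, "dz": 7, "yaw": 0, "fingers": 20}]'

```text
time_s: 23.4
ee_pos: [0.3936, 0.3075, 0.2713]
ee_rot: [0.006, 0.695, 0.719, -0.014]
wrist_force: [-0.2, -1.0, -2.6]
grip_width: 0.0292
```

```bash
python3 -c "
from h import *
bplan()
d=get_image('scene');crop(d,300,170,130,100,6,'pics/s27.png')"
```

```text
bottom [391.5 302.8  32.4] lean [-0.0037 -0.0046] yang 1.964496803336242
need tool [ 0.5 -0.4 -0. ] F [-0.2 -1.  -2.6] 0.0292434680478656 23.4
```

View pics/s27.png

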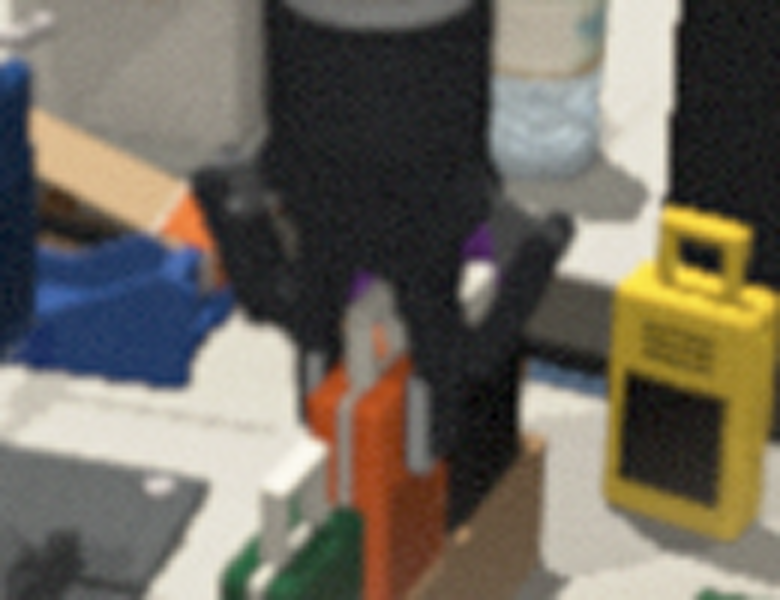

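It is sliding into the middle cell freely; carry on down.

Emit:
send_rows --motion '[{"dx": 0, "dy": 0, "dz": 7, "yaw": 0, "fingers": 20}, {"dx": 0, "dy": 0, "dz": 7, "yaw": 0, "fingers": 20}]'

```text
time_s: 23.65
ee_pos: [0.3932, 0.3069, 0.2555]
ee_rot: [0.006, 0.695, 0.719, -0.014]
wrist_force: [0.9, -0.5, -1.4]
grip_width: 0.0293
```

Emit:
send_rows --motion '[{"dx": 0, "dy": 0, "dz": 6, "yaw": 0, "fingers": 20}, {"dx": 0, "dy": 0, "dz": 3, "yaw": 0, "fingers": 20}]'

```text
time_s: 23.85
ee_pos: [0.3929, 0.3065, 0.2451]
ee_rot: [0.006, 0.695, 0.719, -0.015]
wrist_force: [0.5, -0.2, -2.3]
grip_width: 0.0292
```

```bash
python3 -c "
from h import *
bplan()"
```

```text
bottom [390.6 301.5   6.1] lean [-0.0047 -0.0059] yang 1.9697623260163037
need tool [ 1.7  0.5 -0.1] F [ 0.5 -0.2 -2.3] 0.029234851821484827 23.85
```

Emit:
send_rows --motion '[{"dx": 0.8, "dy": 0, "dz": 2, "yaw": 0, "fingers": 20}]'

```text
time_s: 23.95
ee_pos: [0.3929, 0.3072, 0.2426]
ee_rot: [0.006, 0.695, 0.719, -0.015]
wrist_force: [0.9, 0.4, -2.6]
grip_width: 0.0293
```

Emit:
send_rows --motion '[{"dx": 0, "dy": 0, "dz": 1.5, "yaw": 0, "fingers": 20}]'

```text
time_s: 24.05
ee_pos: [0.393, 0.3072, 0.2422]
ee_rot: [0.006, 0.695, 0.719, -0.015]
wrist_force: [-8.5, -8.1, 32.2]
grip_width: 0.0294
```

```bash
python3 -c "
from h import *
bplan()"
```

```text
bottom [390.6 302.1   3.3] lean [-0.0054 -0.0062] yang 1.959301637878738
need tool [ 1.1  0.6 -0. ] F [-8.5 -8.1 32.2] 0.02935059936366705 24.05
```

Emit:
send_rows --motion '[{"dx": 0, "dy": 0, "dz": -0.5, "yaw": 0, "fingers": 34}, {"dx": 0, "dy": 0, "dz": 0, "yaw": 0, "fingers": 50}, {"dx": 0, "dy": 0, "dz": 0, "yaw": 0, "fingers": 60}, {"dx": 0, "dy": 0, "dz": 0, "yaw": 0, "fingers": 65}]'

```text
time_s: 24.45
ee_pos: [0.3937, 0.308, 0.2442]
ee_rot: [0.006, 0.695, 0.719, -0.014]
wrist_force: [0.3, 0.8, -0.2]
grip_width: 0.0649
```

Emit:
send_rows --motion '[{"dx": 0, "dy": 0, "dz": -15, "yaw": 0, "fingers": 65}, {"dx": 0, "dy": 0, "dz": -25, "yaw": 0, "fingers": 65}, {"dx": 0, "dy": 0, "dz": -30, "yaw": 0, "fingers": 65}, {"dx": 0, "dy": 0, "dz": -40, "yaw": 0, "fingers": 65}, {"dx": 0, "dy": 0, "dz": -40, "yaw": 0, "fingers": 65}]'

```text
time_s: 24.95
ee_pos: [0.394, 0.3111, 0.393]
ee_rot: [0.006, 0.695, 0.719, -0.019]
wrist_force: [0.4, 0.2, 0.2]
grip_width: 0.0654
```

```bash
python3 -c "
from h import *
gplan(.39,.303,.3)
d=wrist();cv2.imwrite('pics/w28.png',d['color'])
d=get_image('scene');crop(d,210,110,240,180,3.3,'pics/s28.png')"
```

```text
grasp pt [391.1 305.6 238.2] zax [-0.0183 -0.0358 -0.9992]
pos [394.  311.1 393. ] yang 1.95 tilt 2.3
tool delta [ -4.7  -2.4 -61.7] rows 2 each [ -2.4  -1.2 -30.8]
F [0.4 0.2 0.2] w 0.06542772889208355
```

View pics/w28.png

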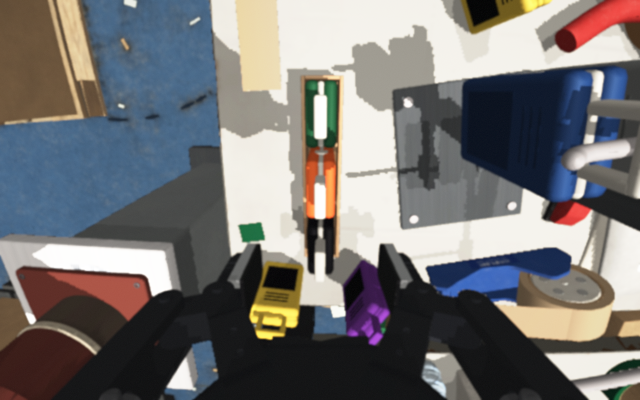

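View pics/s28.png

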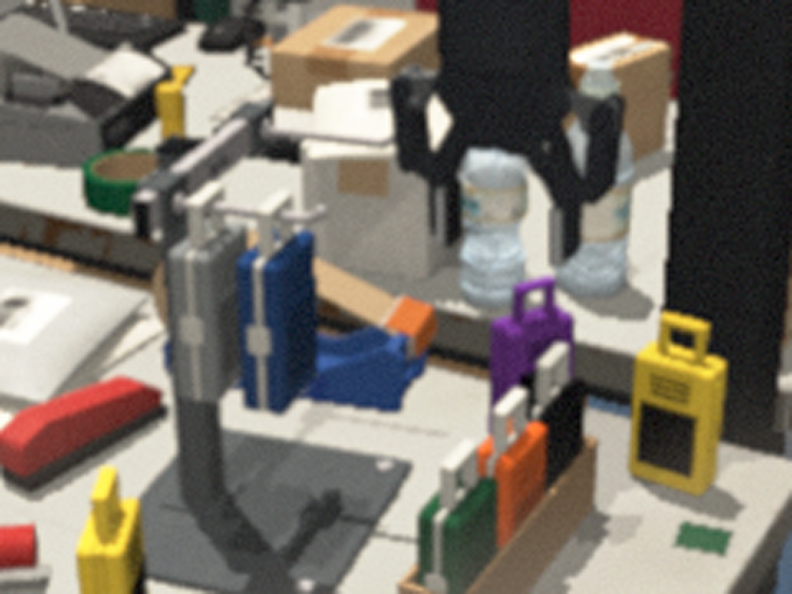

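Emit:
send_rows --motion '[{"dx": 0, "dy": 0, "dz": -15, "yaw": 0, "fingers": 65}, {"dx": 0, "dy": 0, "dz": 0, "yaw": 0, "fingers": 65}, {"dx": 0, "dy": 0, "dz": 0, "yaw": 0, "fingers": 65}]'

```text
time_s: 25.35
ee_pos: [0.3953, 0.3126, 0.4123]
ee_rot: [0.006, 0.695, 0.719, -0.014]
wrist_force: [-0.2, -0.9, -0.2]
grip_width: 0.065
```

```bash
python3 - <<'E'
from h import *
d=wrist()
hsv=cv2.cvtColor(d['color'],cv2.COLOR_BGR2HSV)
m=cv2.inRange(hsv,(0,0,190),(180,60,255));
c=d['color'];crop(d,280,60,80,230,2.6,'pics/w29.png')
n,l,st,ce=cv2.connectedComponentsWithStats(cv2.inRange(hsv[60:290,295:350],(4,150,100),(14,255,255)))
i=1+np.argmax(st[1:,4]);x,y,w,h,a=st[i];print(x+295,y+60,w,h,a)
print("top face corners z=.104:",onz(d,(x+295,y+60+h*.7),.104),onz(d,(x+295+w-1,y+60+h*.7),.104))
for p in((320,),):pass
print(arm.observe()['wrist_force'],arm.observe()['qvel'].max() if hasattr(arm.observe()['qvel'],'max') else '')
E
```

```text
303 148 13 67 543
top face corners z=.104: [0.37638472 0.29489595 0.104     ] [0.38905039 0.29538559 0.104     ]
[-0.41378329  0.2711767  -0.48522576] 0.004604382927178321
```

View pics/w29.png

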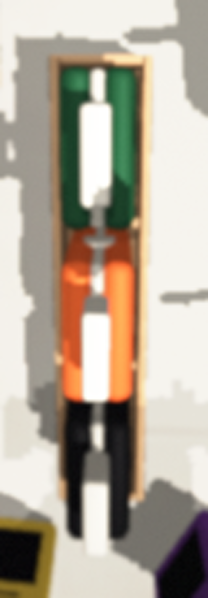

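```bash
python3 - <<'E'
from h import *
d=wrist()
f=lambda x,y:(x/2.6+280-.3,y/2.6+60-.3)
print("eye mid",onz(d,f(96,356),.132),"top L/R",onz(d,f(61,330),.104),onz(d,f(132,330),.104))
print(arm.close_job())
E
```

```text
eye mid [0.39118077 0.30345355 0.132     ] top L/R [0.37647976 0.30405152 0.104     ] [0.40498378 0.30513938 0.104     ]
the job is handed in; nothing more can be done
None
```

The job is done and handed in at about 25 s of the 67 s allowed; no verdict was reported.

- **Blue case:** taken off the full hook and hung on the spare hook in front of the grey case. I let go of it after feeling it touch the hook arm. The last pictures show both hanging.
- **Orange case:** taken off, stood on the bench beyond the tray's +y end and let go. I then took it again by its broad faces (29 mm grip) and lowered it into the middle cell. It met no side force on the way and touched the floor with the underside at about 3 mm by the arm's reading (nominal 4 mm).

**Last checks:**
- The orange eye was at (0.3912, 0.3035) m, at most about 2 mm from my four estimates of the cell centre.
- Its height is level with the green and black cases, which are still in their cells.
- The arm was still, about 0.1 m clear of the orange case, with under 1 N on the wrist.

**Disagreements:**
- The tool tilted on its own, up to about 5°, because every row adds a small drift. I brought it back to about 0.5° with up-and-down moves before the second grasp; it was about 1.4° when the jaws closed.
- Before the insertion, the wrist camera and the arm's reading of the case underside differed by up to 2.7 mm in y. I steered between the two.
- In the final check a colour mask caught only half of the orange top, so I used its eye instead.

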